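# Press down both veneer panels and shut the box in the setting bay

### The arm

A 6-joint arm with a two-finger parallel gripper is mounted at the origin on the work surface. World frame = base frame: x ahead of the robot, y to its left, z up, the work surface at z = 0. Lengths are in mm, angles in rad, forces in N, time in s.
With the tool pointing down it reaches from about 350 to 875 mm from the base axis. Payload 15.5 kg.
Tool frame: the origin (TCP) lies on the centre line of the jaws, within the pads' length; the fingertips stand 8 mm ahead of it and the grasp point (between the pads) lies 11 mm behind it; z points along the fingers, y is the line along which they close (so a half turn about z gives the same grasp; the last joint's range is limited). The gripper opens to 85 mm and grips with 20 to 120 N. Pads are 22 mm wide; open, the fingers measure 114 mm over their backs; the gripper's body (76 mm by 85 mm) begins 54 mm behind the grasp point. The pads swing forward as they close: fully open they stand 13 mm farther back than shut.
Start: joints at [1.046, 0.494, 1.345, -0, 1.302, -0.096], TCP at [259.858, 568.419, 239.277] pointing down, gripper open.
Joint ranges: [-2.91, 2.91], [-0.82, 2.16], [0.22, 2.67], [-1.22, 4.37], [0.12, 2.79], [-3.08, 3.08]. Speed limits (rad/s): [1.89, 1.89, 2.57, 3.01, 3.01, 3.01].

### API

Orientations are given as a unit quaternion [x, y, z, w].
In Python, from cell import r, eyes, spot_in, place_of gives the robot as it stands. The module is installed in compiled form; this text tells all that it offers.
- The arm moves only by the tool jog_arm, never from a script. Its argument "plan" is one flat list of numbers, 5 for each row, row after row: the opening, from -1 (shut) to 1 (fully open), so that 0 is half open, then the shift along the tool's x, y, z in m, then the turn about the tool's z in degrees. In form: [claw, tx, ty, tz, spin, claw, tx, ty, tz, spin, ...]. A call has 1 to 10 rows; each row shifts and turns the commanded pose from where the row before left it, along the tool's axes as they then stand; what a row does not reach is not made up. A row lasts 1/8 s, in which the tool goes at most 62.5 mm and 10.7 degrees, less where a joint would pass 70% of its speed; a pose out of reach is approached as far as the arm can. A call is refused whole if a number of a shift passes 0.0625 or a number of a turn 10.7, either way. A call with a gripper value outside its range is refused whole. The fingers move at their own pace and stop on an object; "squeeze" is the grip in N (left out, the last holds). Time passes only in rows, so rows that do not move let the fingers close. It gives the time, the measured TCP pose, the force, the opening and the grip force at its end, in the units of the state.
- r.read_state(): the state, without advancing time (a new reading comes with each control period).
- eyes.camera(name): name is "scene" or "side" or "wrist"; returns a dict with "pixels" (480x640x3 uint8, red, green, blue), "range_z" (480x640 float32, mm along the optical axis (not along the pixel's ray), 0 where there is no reading), "fx", "fy", "cx", "cy" (pixels), "T" (4x4, takes a point from camera to world coordinates). Camera axes: x right, y down, z forward; pixel columns grow to the right and rows downward; lengths in mm; the calibration is good to about 2 mm. A picture is of the moment at which its call begins.
- r.job_done(): hands the job in; it is judged then, once.
Trained networks look in a picture, given as the dict that the camera call returned (one of the last four; its "shot" number tells which), for a name from the list of things; names that differ only in an ending like _2 or _b are one class to them, and where a whole thing is asked for, a point or a joint stands for the part that bears it (a point fixed in the world has none). Each returns a list of dicts, best first, with "conf" (0 to 1); they miss things now and then, are a little off and sometimes report something else, mostly with a low value. They report only what shows in the picture. A call takes as long as a camera call. They do not tell look-alikes from the thing itself.
- spot_in(picture, name): "rect" ([left, top, right, bottom] in pixels, round what is visible of it).
- place_of(picture, name): "at" ([column, row] in pixels: a listed point, or the origin of a listed thing).
The state is a dict: "time_s": time; "joints": joint angles; "dq": joint speeds; "joint_torque": joint torques, N m; "eef_pos": TCP position; "tool_rot": TCP orientation; "ft_force": force on the tool from outside, world axes, zero at the start; "moment": the same for the moment, N m; "width": finger opening in mm; "gripper_force": force on a finger pad.
Only numpy, scipy, OpenCV 4.12 (cv2) and the standard library are available. Lean on these libraries where they do the work, as an engineer would, in place of code of your own. Each camera call takes 0.05 s, during which the arm holds its last target. There are 200 camera calls.

### The job

Press down the veneer on both long sides of the wooden box: carry the box by its rail and slide the blue side flat along the leaning rubber bar from the red end of the box to the plain end, with the sprung bar held about a centimetre in (never onto its stop), then turn the box round and do the yellow side the same way, again from the red end. Then set the box down (do not drop it) upright on the floor of the plywood bay, lengthwise and roughly in the middle, and push the orange gate shut until it seats in its catch. Leave everything else on the table where it is.

Things in the scene. Friction and masses are not known exactly. Their poses are not given: they have to be found in the camera images.
- caddy: the workpiece: wooden box 140 (x) x 56 (y) x 70 high, with a dark carrying rail on top, 74 long (x), 18 wide (y), centred, from 70 to 112 above the underside. Origin: centre of the underside. Veneer panel on each long side: blue on +y, yellow on -y. The +x end is red (end face and a stripe on top), the -x end plain. 0.3 to 0.55 kg
- press: green press stand, fixed; origin on the table, front = -x. Base plate 150 x 150 x 14 from x = -10 to +140; a leaning plate 75 wide, 50 mm behind the bar's face, carries the bar. Highest point 180 above the table
- bar_face (a point): middle of the exposed edge of the black rubber press bar, 135 above the table; moves with it. The bar is round-faced (radius 14), 84 long, straight, leaning back 30 degrees from vertical. x points into the bar (the way it gives, 30 degrees below level), z up along the bar, y level across it (the way the box slides past)
- bar (a joint): how far the sprung bar is pushed in, m: 0 free, 0.02 on its stop; about 1.2 N to start, 5 N at 10 mm
- bay: setting bay, fixed: open-topped plywood pen, origin at the centre of its underside on the table. Inside: x -62 (shut gate) to +54 (back wall), y -97 to +97, floor 6 above the table, walls 66 high. The gate closes its front (-x side); a green catch post 70 high stands at the front -y corner, y -105 to -125. The box goes in with its length along y
- gate (a joint): angle of the bay's orange gate, rad: 0 shut and seated in the catch, about 1.5 wide open (it swings out to the bay's -x). A sprung ball catch resists over the last 0.07 rad, then pulls the gate home
- gate_hinge (a point): the gate's hinge axis (upright) at the gate's top edge, 70 above the table. The frame turns with the gate: -y runs along the gate to its free end, -x points out of its outer face. The gate is 200 long, 10 thick, 62 high
- gate_tip (a point): free end of the gate at its top edge, 200 from the hinge
- pencil_cup: bystander, leave alone: dark blue ceramic cup, 72 across, 95 high; origin at centre of its underside
- paint_jar: bystander, leave alone: orange paint jar with white cap, 68 across, 85 high; origin at centre of its underside
- glue_bottle: bystander, leave alone: yellow glue bottle with red cap, 52 across, 150 high; origin at centre of its underside
- basket: bystander, leave alone: white cup, 90 across, 80 high; origin at centre of its underside
- tape: bystander, leave alone: cardboard-coloured roll of tape lying flat, 90 across, 24 high; origin at centre of its underside
- sand_block: bystander, leave alone: cork block, 100 x 60 x 30; origin at centre of its underside
There are look-alikes about, which are no part of the job. Of the things that look like the caddy, the smaller one is meant. There is more than one size of the press; the one meant has the size given above.

How it is judged:
By the outcome, as a careful person would: the job done as asked, in the order asked, and still so for the second after the job is handed in, with the robot touching nothing.
It also fails if it takes over 72 s, if anything falls off the work surface, if the arm or the gripper's body presses on something with over 40 N, if the wrist force passes 120 N, or if a joint passes its speed limit or range.

## Working session

There is one attempt and no reset: what is moved stays moved. The work goes in short steps, Python scripts to look and compute and a tool call to move; the robot and the scene stay as the last step left them, time stands still between calls to the robot, and variables do not carry over. Pictures are saved under pics/ and viewed, at most 10 in all, crops included, and the job is handed in when it is done.

Besides the shell and the picture viewer there is one more tool, called after "Request:" as a command line: name --argument value ..., lists and objects as JSON in quotes. jog_arm: Moves the arm, as the interface text tells. Its arguments: {"type":"object","properties":{"plan":{"type":"array"},"squeeze":{"type":"number"}},"required":["plan"]}

```bash
mkdir -p pics; ls; python3 - <<'E'
from cell import r, eyes, spot_in, place_of
import cv2,numpy as np,pickle
s=r.read_state(); print(s)
for c in ["scene","side"]:
    p=eyes.camera(c); cv2.imwrite(f"pics/{c}1.png",p["pixels"][:,:,::-1]); pickle.dump(p,open(f"{c}1.pkl","wb"))
    print(c,p["T"].round(3).tolist(),p["fx"])
    for n in ["caddy","press","bar_face","bay","gate","gate_hinge","gate_tip","pencil_cup","paint_jar","glue_bottle","basket","tape","sand_block"]:
        a=[]
        for q in place_of(p,n):
            if q["conf"]<0.25: continue
            u,v=q["at"]; 
            ui,vi=int(round(u)),int(round(v))
            if not(0<=ui<640 and 0<=vi<480): continue
            z=p["range_z"][vi,ui]
            P=p["T"]@[(u-p["cx"])*z/p["fx"],(v-p["cy"])*z/p["fy"],z,1]
            # ray to plane
            d=p["T"][:3,:3]@[(u-p["cx"])/p["fx"],(v-p["cy"])/p["fy"],1];o=p["T"][:3,3]
            h={"bar_face":135,"gate_hinge":70,"gate_tip":70}.get(n,0)
            Q=o+d*(h-o[2])/d[2]
            a.append((round(q["conf"],2),np.round([u,v]).tolist(),P[:3].round().tolist(),Q.round().tolist()))
        print(n,a)
E
```

```text
pics
{'time_s': 0.0, 'joints': array([ 1.04649806e+00,  4.94188916e-01,  1.34613568e+00,  4.10491999e-05,
        1.30248928e+00, -9.54735340e-02]), 'dq': array([ 0.00048327,  0.00022156, -0.00249618, -0.00111707, -0.00013713,
        0.00106902]), 'joint_torque': array([ 3.91951980e-03, -8.82185698e+01, -3.83865380e+01,  9.52683786e-05,
        1.01586850e-02, -5.21297318e-05]), 'eef_pos': array([259.67160741, 568.12040805, 238.69513786]), 'tool_rot': array([ 2.12778576e-01,  9.77100253e-01, -5.75495000e-04, -2.05051026e-04]), 'ft_force': array([0.64838308, 0.63873157, 0.01618299]), 'moment': array([ 0.0008095 , -0.06041088,  0.00568331]), 'gripper_force': 0.0, 'width': 85.28570554940295}
scene [[-0.876, 0.333, -0.349, 925.208], [0.482, 0.632, -0.607, 820.451], [0.018, -0.7, -0.714, 1076.589], [0.0, 0.0, 0.0, 1.0]] 493.3662901864582
caddy [(0.83, [351.0, 190.0], [211.0, -239.0, 23.0], [195.0, -263.0, 0.0]), (0.77, [307.0, 266.0], [499.0, -5.0, 31.0], [486.0, -29.0, 0.0])]
press [(0.66, [365.0, 361.0], [512.0, 325.0, 17.0], [506.0, 317.0, 0.0]), (0.58, [456.0, 352.0], [321.0, 426.0, 55.0], [289.0, 405.0, 0.0])]
bar_face [(0.85, [367.0, 321.0], [436.0, 219.0, -1.0], [497.0, 295.0, 135.0]), (0.47, [457.0, 332.0], [300.0, 395.0, 83.0], [333.0, 417.0, 135.0])]
bay [(0.68, [242.0, 216.0], [575.0, -305.0, 10.0], [571.0, -316.0, 0.0])]Traceback (most recent call last):
  File "<stdin>", line 9, in <module>
ValueError: it knows: bar_face, basket, bay, caddy, gate_hinge, gate_tip, glue_bottle, paint_jar, pencil_cup, press, sand_block, tape
```

```bash
cat > h.py <<'E'
from cell import r, eyes, spot_in, place_of
import cv2,numpy as np,pickle
def ray(p,u,v,h):
    d=p["T"][:3,:3]@[(u-p["cx"])/p["fx"],(v-p["cy"])/p["fy"],1];o=p["T"][:3,3]
    return o+d*(h-o[2])/d[2]
def cloud(p):
    v,u=np.mgrid[0:480,0:640]; z=p["range_z"]
    P=np.stack([(u-p["cx"])*z/p["fx"],(v-p["cy"])*z/p["fy"],z],-1)
    return P@p["T"][:3,:3].T+p["T"][:3,3]
def find(p,names,mc=0.25):
    C=cloud(p)
    for n in names:
        a=[]
        for q in place_of(p,n):
            u,v=q["at"]
            if q["conf"]<mc or not(0<=u<639 and 0<=v<479): continue
            h={"bar_face":135,"gate_hinge":70,"gate_tip":70}.get(n,0)
            a.append((round(q["conf"],2),np.round([u,v]).tolist(),C[int(round(v)),int(round(u))].round().tolist(),ray(p,u,v,h).round().tolist()))
        print(n,a)
E
python3 - <<'E'
from h import *
N=["caddy","press","bar_face","bay","gate_hinge","gate_tip","pencil_cup","paint_jar","glue_bottle","basket","tape","sand_block"]
for c in ["scene","side"]:
    p=eyes.camera(c); cv2.imwrite(f"pics/{c}1.png",p["pixels"][:,:,::-1]); pickle.dump(p,open(f"{c}1.pkl","wb"))
    print(c,p["T"][:3,3].round()); find(p,N)
E
```

```text
scene [ 925.  820. 1077.]
caddy [(0.86, [349.0, 188.0], [219.0, -239.0, 36.0], [195.0, -278.0, 0.0]), (0.78, [304.0, 263.0], [503.0, -14.0, 35.0], [489.0, -42.0, 0.0])]
press [(0.73, [365.0, 359.0], [509.0, 321.0, 16.0], [503.0, 313.0, 0.0]), (0.61, [458.0, 356.0], [299.0, 420.0, 12.0], [292.0, 415.0, 0.0])]
bar_face [(0.82, [365.0, 325.0], [502.0, 294.0, 121.0], [509.0, 302.0, 135.0]), (0.65, [457.0, 331.0], [246.0, 357.0, 1.0], [331.0, 415.0, 135.0])]
bay []
gate_hinge [(0.94, [274.0, 213.0], [475.0, -279.0, 1.0], [504.0, -208.0, 70.0])]
gate_tip [(0.78, [304.0, 177.0], [345.0, -321.0, 71.0], [343.0, -320.0, 70.0])]
pencil_cup [(0.96, [245.0, 304.0], [708.0, 49.0, 45.0], [700.0, 17.0, 0.0])]
paint_jar [(0.87, [265.0, 341.0], [711.0, 185.0, 58.0], [699.0, 150.0, 0.0]), (0.25, [368.0, 324.0], [502.0, 304.0, 138.0], [438.0, 227.0, 0.0])]
glue_bottle [(0.56, [241.0, 276.0], [691.0, -11.0, 85.0], [669.0, -83.0, 0.0])]
basket [(0.97, [379.0, 302.0], [400.0, 212.0, 51.0], [373.0, 180.0, 0.0]), (0.57, [364.0, 359.0], [510.0, 318.0, 13.0], [504.0, 313.0, 0.0])]
tape [(0.59, [274.0, 388.0], 
[... 851 characters left out ...]
ay []
gate_hinge [(0.89, [336.0, 336.0], [495.0, -211.0, 78.0], [497.0, -207.0, 70.0])]
gate_tip [(0.89, [249.0, 409.0], [329.0, -294.0, -0.0], [336.0, -323.0, 70.0])]
pencil_cup [(0.69, [409.0, 258.0], [688.0, -9.0, 30.0], [700.0, 16.0, 0.0])]
paint_jar [(0.73, [396.0, 215.0], [688.0, 119.0, 36.0], [701.0, 155.0, 0.0])]
glue_bottle [(0.75, [410.0, 298.0], [664.0, -112.0, 28.0], [674.0, -93.0, -0.0])]
basket [(0.93, [262.0, 218.0], [371.0, 136.0, 46.0], [369.0, 182.0, -0.0])]
tape [(0.82, [399.0, 182.0], [737.0, 274.0, 1.0], [737.0, 274.0, 0.0])]
sand_block [(0.78, [279.0, 310.0], [395.0, -112.0, 30.0], [395.0, -91.0, 0.0]), (0.29, [410.0, 297.0], [664.0, -112.0, 32.0], [674.0, -91.0, 0.0])]
```

View pics/scene1.png

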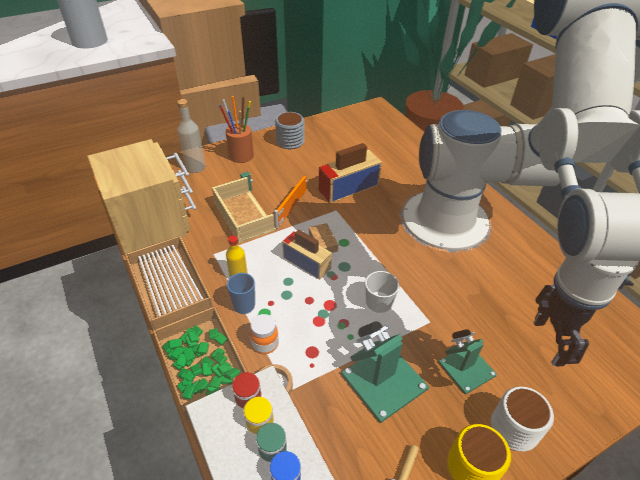

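View pics/side1.png

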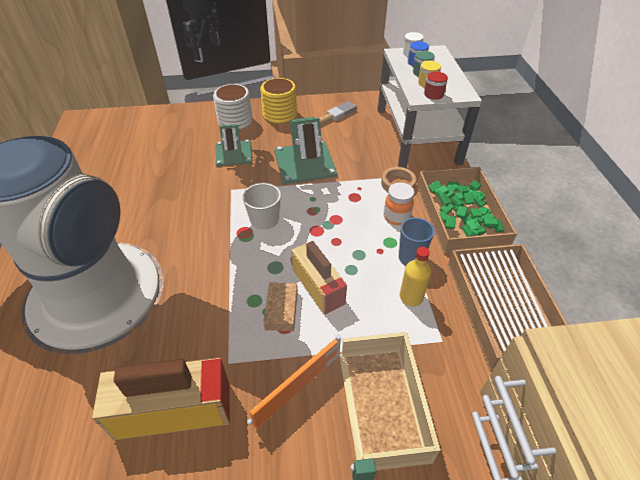

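The scene view shows the small caddy at about (307,255) with its blue side facing the camera and its red end towards the bay. The big press is at (385,370), the bay at (245,205) with the orange gate open, and the white cup at (380,290). The side view shows the press bar at (308,140) facing the camera, the caddy at (320,275), the bay at (390,400) and the gate from (340,340) to (250,420). Next I measure poses from the depth data.

```bash
cat > m.py <<'E'
from h import *
def rect(P):
    (c,s,a)=cv2.minAreaRect(P[:,:2].astype(np.float32)); return np.round(c,1),np.round(s,1),round(a,1)
D={c:pickle.load(open(f"{c}1.pkl","rb")) for c in ["scene","side"]}
A={}
for c,p in D.items():
    C=cloud(p); hsv=cv2.cvtColor(p["pixels"],cv2.COLOR_RGB2HSV).astype(int); A[c]=(C,hsv)
def sel(zlo,zhi,x,y,hue=None,smin=0):
    o=[]
    for C,h in A.values():
        m=(C[...,2]>zlo)&(C[...,2]<zhi)&(C[...,0]>x[0])&(C[...,0]<x[1])&(C[...,1]>y[0])&(C[...,1]<y[1])
        if hue: m&=(h[...,0]>=hue[0])&(h[...,0]<=hue[1])&(h[...,1]>smin)
        m=cv2.erode(m.astype(np.uint8),np.ones((2,2)))>0
        o.append(C[m])
    return o
for nm,a in [("caddy top",(60,78,(400,580),(-140,60))),("rail top",(106,118,(400,580),(-140,60))),("base",(8,20,(400,620),(240,520),(70,95),60)),
  ("smallbase",(6,20,(200,400),(340,520),(70,95),60)),("bay walls",(58,72,(440,740),(-460,-180),(10,40),20)),("gate",(45,76,(300,530),(-360,-180),(5,15),170)),
  ("catch",(62,76,(440,740),(-460,-180),(70,95),60)),("red",(50,78,(400,580),(-140,60),(0,5),150))]:
    o=sel(*a)
    for k,P in zip(A,o):
        if len(P)>8: print(nm,k,len(P),rect(P),P.mean(0).round(1))
    P=np.vstack(o); 
    if len(P)>8:print("  both",rect(P))
for z in range(24,184,12):
    for k,P in zip(A,sel(z-5,z+5,(400,620),(240,480))):
        if len(P)>3: print(z,k,len(P),"x",np.percentile(P[:,0],[2,50,98]).round(),"y",np.percentile(P[:,1],[2,50,98]).round())
E
python3 m.py
```

```text
caddy top scene 470 (array([483.8, -33.9]), array([ 56.3, 135.7]), 24.3) [487.6 -22.5  69.8]
caddy top side 907 (array([482. , -44.1]), array([ 54. , 137.1]), 23.9) [481.9 -62.7  69.9]
  both (array([483.7, -39.1]), array([ 61.2, 144.9]), 23.9)
rail top scene 106 (array([482.2, -34.4]), array([19.8, 71.6]), 21.8) [483.6 -33.  111.7]
rail top side 227 (array([482. , -44.1]), array([16.7, 70.6]), 23.4) [482.5 -46.3 111.9]
  both (array([482.9, -38.7]), array([22.7, 79.8]), 23.3)
base scene 2237 (array([495.2, 388.9]), array([147. , 146.5]), 6.2) [502.7 406.9  13.8]
base side 509 (array([495.2, 379.4]), array([144.1, 139.2]), 5.1) [473.3 382.5  13.4]
  both (array([495.5, 385.5]), array([147.4, 153.2]), 5.9)
smallbase scene 612 (array([298.4, 457.7]), array([95.2, 93.1]), 0.9) [302.3 472.5   9.3]
smallbase side 141 (array([298.2, 449.2]), array([101.1,  81.6]), 11.0) [303.7 452.8   8.8]
  both (array([298.4, 453.6]), array([ 94.5, 102.3]), 1.8)
bay walls scene 253 (array([ 538.5, -308.3]), array([177.5, 214.2]), 0.2) [ 577.2 -293.    64.2]
bay walls side 1427 (array([ 595.6, -319.1]), a
[... 1425 characters left out ...]
ne 9 x [484. 517. 534.] y [301. 384. 393.]
96 side 41 x [464. 487. 535.] y [280. 328. 341.]
108 scene 18 x [473. 519. 536.] y [301. 362. 392.]
108 side 50 x [465. 498. 526.] y [284. 300. 339.]
120 scene 118 x [470. 513. 533.] y [309. 340. 393.]
120 side 87 x [464. 490. 532.] y [289. 314. 355.]
132 scene 17 x [479. 514. 531.] y [312. 388. 393.]
132 side 72 x [462. 495. 531.] y [295. 318. 357.]
144 scene 136 x [465. 501. 532.] y [322. 386. 393.]
144 side 107 x [463. 496. 530.] y [302. 356. 382.]
156 scene 27 x [471. 501. 530.] y [321. 345. 378.]
156 side 48 x [476. 499. 522.] y [310. 319. 339.]
168 scene 42 x [490. 501. 513.] y [325. 331. 336.]
168 side 24 x [491. 500. 510.] y [317. 320. 323.]
```

```bash
cat >> h.py <<'E'
def pose():
    s=r.read_state(); q=s["tool_rot"]; 
    from scipy.spatial.transform import Rotation as R
    Y=R.from_quat(q).as_matrix()[:,1]; return s["eef_pos"],np.degrees(np.arctan2(Y[1],Y[0])),s
def rows(frm,to,n,claw):
    """frm,to: (x,y,z,yaw of tool y) mm,deg -> rows; spin + = yaw decreases"""
    frm,to=np.array(frm,float),np.array(to,float); d=(to-frm)/n; o=[]
    cur=frm.copy()
    for i in range(n):
        want=frm+d*(i+1)-cur; a=np.radians(cur[3])
        t=np.array([-np.sin(a)*want[0]+np.cos(a)*want[1],np.cos(a)*want[0]+np.sin(a)*want[1],-want[2]])
        t=np.round(t/1000,3); sp=round(-want[3],1)
        o+=[claw,*t.tolist(),sp]
        t*=1000; cur+= [-np.sin(a)*t[0]+np.cos(a)*t[1],np.cos(a)*t[0]+np.sin(a)*t[1],-t[2],-sp]
    print(o)
E
python3 -c "
from h import *
p,y,s=pose(); print(p,y); rows([*p,y],(480,240,340,-35),10,1)"
```

```text
[259.85117552 568.41772294 239.27267965] 65.4305205720795
[1, -0.034, -0.021, -0.01, np.float64(10.0), 1, -0.036, -0.014, -0.01, np.float64(10.1), 1, -0.039, -0.008, -0.01, np.float64(10.0), 1, -0.04, -0.001, -0.01, np.float64(10.1), 1, -0.039, 0.006, -0.01, np.float64(10.0), 1, -0.037, 0.012, -0.01, np.float64(10.1), 1, -0.035, 0.019, -0.011, np.float64(10.0), 1, -0.031, 0.025, -0.01, np.float64(10.0), 1, -0.026, 0.03, -0.01, np.float64(10.1), 1, -0.02, 0.034, -0.01, np.float64(10.0)]
```

Request:
jog_arm --plan '[1,-0.034,-0.021,-0.01,10,1,-0.036,-0.014,-0.01,10,1,-0.039,-0.008,-0.01,10,1,-0.04,-0.001,-0.01,10,1,-0.039,0.006,-0.01,10,1,-0.037,0.012,-0.01,10,1,-0.035,0.019,-0.011,10,1,-0.031,0.025,-0.01,10,1,-0.026,0.03,-0.01,10,1,-0.02,0.034,-0.01,10]'

```text
time_s: 2.8
eef_pos: [482.2, 239.7, 340.7]
tool_rot: [0.887, 0.463, 0.0, -0.0]
ft_force: [0.0, 1.0, 0.2]
width: 85.1
gripper_force: 0.0
```

```bash
python3 - <<'E'
from h import *
p=eyes.camera("wrist"); cv2.imwrite("pics/w1.png",p["pixels"][:,:,::-1]); pickle.dump(p,open("w1.pkl","wb"))
e,y,s=pose(); print(e,y,s["time_s"]); print(p["T"].round(2)); find(p,["bar_face","press","caddy"])
E
```

```text
[484.99353232 236.79516616 341.90916458] -35.54917130200563 2.85
[[ 8.2000e-01 -5.5000e-01 -1.7000e-01  5.2586e+02]
 [-5.7000e-01 -7.8000e-01 -2.5000e-01  3.0325e+02]
 [-0.0000e+00  3.0000e-01 -9.5000e-01  4.7520e+02]
 [ 0.0000e+00  0.0000e+00  0.0000e+00  1.0000e+00]]
bar_face [(0.8, [302.0, 140.0], [503.0, 301.0, 132.0], [503.0, 301.0, 135.0]), (0.6, [75.0, 180.0], [297.0, 397.0, 90.0], [325.0, 386.0, 135.0])]
press [(0.69, [109.0, 160.0], [311.0, 404.0, 34.0], [294.0, 411.0, 0.0]), (0.59, [295.0, 122.0], [508.0, 315.0, 154.0], [499.0, 321.0, 0.0])]
caddy [(0.86, [438.0, 355.0], [513.0, 212.0, 348.0], [479.0, -39.0, 0.0])]
```

View pics/w1.png

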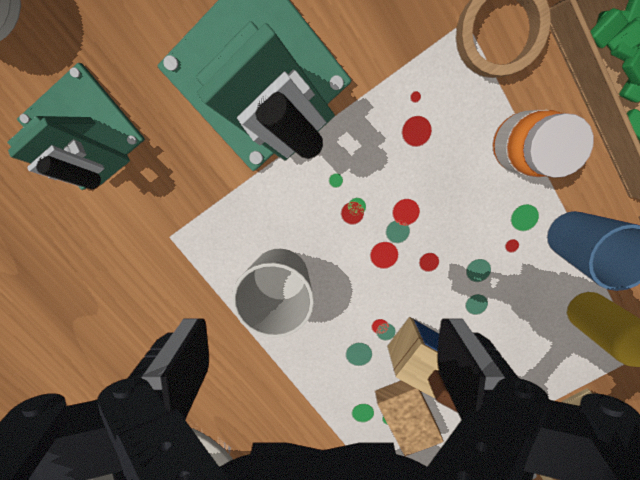

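The wrist view shows the large press with its black bar running from (265,100) to (310,150) and its base corners at (170,62), (335,82) and (255,157). The caddy is partly visible at (420,355), blue side up-right.

```bash
python3 - <<'E'
from h import *
p=pickle.load(open("w1.pkl","rb")); C=cloud(p); px=p["pixels"].astype(int); hsv=cv2.cvtColor(p["pixels"],cv2.COLOR_RGB2HSV)
reg=np.zeros((480,640),bool); reg[0:180,150:360]=1
g=reg&(hsv[...,0]>70)&(hsv[...,0]<95)&(hsv[...,1]>60)&(abs(C[...,2]-13)<6)
P=C[g]; print("base",cv2.minAreaRect(P[:,:2].astype(np.float32)),P[:,2].mean())
m=reg&(px.max(-1)<50)&(C[...,2]>85)&(C[...,2]<185); P=C[m]; print("bar n",len(P),P.min(0).round(),P.max(0).round())
for yaw in (93,96,99):
    a=np.radians(yaw); u=np.array([np.cos(a),np.sin(a),0]); v=np.array([-np.sin(a),np.cos(a),0]); c,s=np.cos(np.pi/6),.5
    nx=c*u+[0,0,-s]; nz=s*u+[0,0,c]
    L=P@np.c_[nx,v,nz]; print(yaw,[np.percentile(L[:,i],[0.5,3,10,50,97,99.5]).round(1).tolist() for i in range(3)])
    for k in np.arange(L[:,2].min(),L[:,2].max(),14):
        q=L[(L[:,2]>=k)&(L[:,2]<k+14)]
        if len(q)>10:
            i=np.percentile(q[:,0],4); f=q[q[:,0]<i+3]; print("   z",round(k+7),len(q),"face",round(i,1),"y at face",f[:,1].mean().round(1),"yrange",q[:,1].min().round(1),q[:,1].max().round(1))
    print("  det point",(np.array([503,301,135])@np.c_[nx,v,nz]).round(1))
E
```

```text
base ((493.80718994140625, 385.8156433105469), (148.53305053710938, 148.70733642578125), 5.897226810455322) 13.890129198402278
bar n 2290 [486. 283.  99.] [516. 340. 171.]
93 [[170.1, 170.4, 170.8, 173.8, 188.3, 190.1], [-530.7, -529.7, -527.9, -518.3, -505.5, -504.1], [217.3, 221.4, 231.9, 278.5, 296.9, 297.5]]
   z 222 179 face 170.5 y at face -517.8 yrange -531.2 -506.1
   z 236 238 face 170.4 y at face -517.5 yrange -530.9 -505.0
   z 250 262 face 170.4 y at face -517.1 yrange -530.6 -505.2
   z 264 290 face 170.3 y at face -516.7 yrange -530.3 -504.6
   z 278 331 face 170.3 y at face -516.4 yrange -529.9 -504.5
   z 292 990 face 170.7 y at face -516.2 yrange -529.5 -503.1
  det point [ 170.  -518.1  254. ]
96 [[146.3, 146.6, 147.0, 149.9, 164.6, 166.5], [-544.7, -544.1, -542.2, -532.6, -520.0, -519.0], [203.4, 207.7, 218.1, 264.8, 283.2, 283.7]]
   z 208 179 face 146.7 y at face -531.4 yrange -544.7 -519.2
   z 222 237 face 146.7 y at face -531.3 yrange -544.6 -518.7
   z 236 260 face 146.7 y at face -531.1 yrange -544.8 -519.0
   z 250 291 face 146.6 y at face -531.3 yrange -544.6 -518.9
   z 264 329 face 146.6 y at face -531.5 yrange -544.8 -519.1
   z 278 994 face 147.0 y at face -531.4 yrange -544.8 -518.4
  det point [ 146.2 -531.7  240.3]
99 [[121.9, 122.3, 122.7, 125.6, 140.2, 142.2], [-558.2, -557.1, -555.2, -545.4, -533.0, -531.7], [189.4, 193.6, 203.9, 250.7, 269.1, 269.6]]
   z 194 178 face 122.3 y at face -543.2 yrange -556.8 -531.0
   z 208 236 face 122.3 y at face -543.9 yrange -556.9 -531.0
   z 222 256 face 122.3 y at face -543.8 yrange -557.5 -531.3
   z 236 295 face 122.2 y at face -544.5 yrange -557.7 -531.8
   z 250 327 face 122.2 y at face -545.0 yrange -558.2 -532.2
   z 264 998 face 122.6 y at face -545.1 yrange -558.7 -532.2
  det point [ 121.8 -543.9  226.2]
```

```bash
sed -i 's/sp=round(-want\[3\],1)/sp=float(round(-want[3],1))/' h.py; python3 -c "
from h import *
p,y,s=pose(); print(p,y); rows([*p,y],(482,-39,270,-66),6,1)"
```

```text
[481.82912066 240.54587531 340.319683  ] -34.573638963931074
[1, -0.038, 0.026, 0.012, 5.2, 1, -0.036, 0.03, 0.011, 5.3, 1, -0.033, 0.033, 0.012, 5.2, 1, -0.03, 0.036, 0.012, 5.3, 1, -0.026, 0.039, 0.012, 5.2, 1, -0.023, 0.04, 0.011, 5.2]
```

Request:
jog_arm --plan '[1,-0.038,0.026,0.012,5.2,1,-0.036,0.03,0.011,5.3,1,-0.033,0.033,0.012,5.2,1,-0.03,0.036,0.012,5.3,1,-0.026,0.039,0.012,5.2,1,-0.023,0.04,0.011,5.2,1,0,0,0,0]' --squeeze 20

```text
time_s: 3.88
eef_pos: [480.8, -39.9, 269.3]
tool_rot: [0.978, 0.207, -0.001, -0.0]
ft_force: [0.3, 0.6, 0.3]
width: 85.4
gripper_force: 0.0
```

```bash
python3 - <<'E'
from h import *
p=eyes.camera("wrist"); cv2.imwrite("pics/w2.png",p["pixels"][:,:,::-1]); pickle.dump(p,open("w2.pkl","wb"))
e,y,s=pose(); print(e,y,s["time_s"]); C=cloud(p)
for nm,lo,hi in (("rail",108,116),("top",64,76)):
    m=(C[...,2]>lo)&(C[...,2]<hi)&(abs(C[...,0]-482)<90)&(abs(C[...,1]+39)<90)
    P=C[m]; print(nm,len(P),cv2.minAreaRect(P[:,:2].astype(np.float32)),P[:,2].mean(), np.argwhere(m).min(0),np.argwhere(m).max(0))
E
```

```text
[481.08374446 -38.59072878 269.78282569] -65.95519231105663 3.925
rail 2206 ((481.1804504394531, -38.36906433105469), (18.37560272216797, 73.95103454589844), 23.577726364135742) 111.80330748775766 [212 274] [235 370]
top 7075 ((481.79742431640625, -38.639244079589844), (55.14107894897461, 139.2814483642578), 23.407649993896484) 70.08302721425429 [179 241] [242 405]
```

View pics/w2.png

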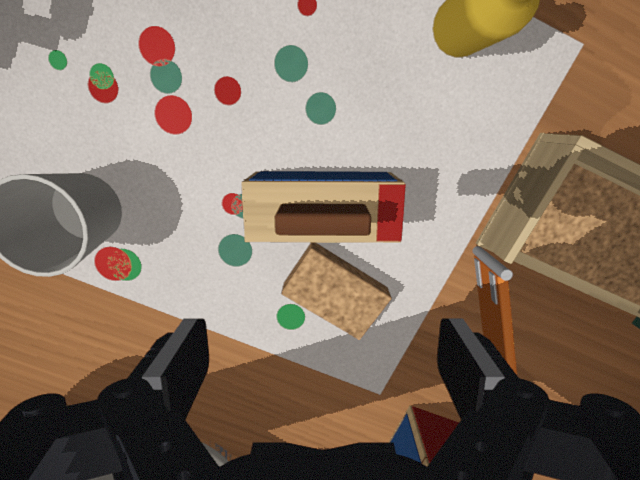

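The wrist view shows the caddy centred under the tool, spanning (242–405, 172–242), with the rail at (275–370, 204–235) and the red end on the right. The sizes match, so I go down.

Request:
jog_arm --plan '[1,0,0,0.05,0.5,1,0,0,0.06,0,1,0,0,0.05,0,1,0,0,0.022,0,1,0,0,0,0,-1,0,0,0,0,-1,0,0,0,0,-1,0,0,0,0,-1,0,0,0,0]' --squeeze 20

```text
time_s: 5.05
eef_pos: [482.0, -38.4, 89.2]
tool_rot: [0.979, 0.204, 0.001, 0.0]
ft_force: [-0.6, 4.1, 10.6]
width: 73.3
gripper_force: 26.8
```

Request:
jog_arm --plan '[-1,0.009,0,0,0,-1,0.009,0,-0.001,0,-1,0.009,0,-0.001,0,-1,0.009,0,0,0]' --squeeze 20

```text
time_s: 5.55
eef_pos: [515.0, -24.0, 90.5]
tool_rot: [0.979, 0.204, 0.0, 0.0]
ft_force: [-0.3, 0.2, -3.6]
width: 73.4
gripper_force: 26.9
```

```bash
cat >> h.py <<'E'
def roll(save=None):
    """box roll in grip from wrist depth: fit planes of box top and blue side in tool frame"""
    p=eyes.camera("wrist"); e,y,s=pose(); C=cloud(p); a=np.radians(y)
    X=np.array([-np.sin(a),np.cos(a),0]);Y=np.array([np.cos(a),np.sin(a),0])
    L=(C-e)@np.c_[X,Y,[0,0,1]]
    if save: cv2.imwrite(save,p["pixels"][:,:,::-1])
    print("tcp",e.round(1),"yaw",round(y,1),"t",s["time_s"],"F",s["ft_force"].round(1),"M",s["moment"].round(2),"w",round(s["width"],1),"g",round(s["gripper_force"],1))
    # strip along middle of rail and top: lateral x vs z, |y|<25 and 45<|y|<65
    for nm,lo,hi in (("mid",-20,20),("+y",45,65),("-y",-65,-45)):
        m=(L[...,1]>lo)&(L[...,1]<hi)&(abs(L[...,0])<110)&(L[...,2]>-110)&(L[...,2]<45)
        P=L[m]; o=[]
        for k in range(-100,105,8):
            q=P[(P[:,0]>=k)&(P[:,0]<k+8)]
            if len(q)>5:o.append((k+4,int(np.median(q[:,2]))))
        print(nm,o)
    return p,L
E
python3 -c "
from h import *
roll('pics/w3.png')"
```

```text
tcp [516.2 -23.8  90.5] yaw -66.5 t 5.6 F [ 0.1  1.  -3.1] M [-0.01 -0.12 -0.04] w 73.4 g 26.9
mid [(-96, -61), (-88, -62), (-80, -63), (-8, 25), (0, 7), (8, -18), (16, -30), (24, -90), (32, -90), (40, -90), (48, -90), (56, -90), (64, -90), (72, -90), (80, -90), (88, -90), (96, -90), (104, -90)]
+y [(-16, -15), (-8, -16), (0, -17), (8, -18), (16, -29), (24, -90), (32, -90), (40, -90), (48, -90), (56, -90), (64, -90), (72, -90), (80, -90), (88, -90), (96, -90), (104, -90)]
-y [(-16, -15), (-8, -17), (0, -18), (8, -19), (16, -29), (24, -90), (32, -90), (40, -90), (48, -90), (56, -90), (64, -90), (72, -90), (80, -90), (88, -90), (96, -90), (104, -90)]
```

Request:
jog_arm --plan '[-1,0.001,0,0.003,0,-1,0.009,0,0.001,0,-1,0.009,0,0.001,0]'

```text
time_s: 5.98
eef_pos: [532.6, -16.7, 86.3]
tool_rot: [0.979, 0.204, 0.001, 0.0]
ft_force: [-2.8, -0.6, 14.4]
width: 73.8
gripper_force: 33.0
```

```bash
python3 -c "
from h import *
roll()"
```

```text
tcp [533.5 -16.3  86.1] yaw -66.5 t 6.025 F [-2.2  1.9 18.4] M [ 0.08  0.75 -0.  ] w 73.9 g 33.5
mid [(-40, -3), (-8, 29), (0, 12), (8, -18), (16, -85), (24, -85), (32, -85), (40, -85), (48, -85), (56, -85), (64, -85), (72, -85), (80, -86), (88, -86), (96, -86), (104, -86)]
+y [(-40, -3), (-16, -11), (-8, -73), (0, -16), (8, -17), (16, -85), (24, -85), (32, -85), (40, -86), (48, -86), (56, -86), (64, -86), (72, -86), (80, -86), (88, -86), (96, -85), (104, -86)]
-y [(-40, -3), (-16, -11), (-8, -84), (0, -17), (8, -18), (16, -85), (24, -85), (32, -85), (40, -85), (48, -85), (56, -85), (64, -85), (72, -86), (80, -85), (88, -86), (96, -86), (104, -86)]
```

Request:
jog_arm --plan '[-1,0.009,0,0.002,0,-1,0.009,0,0.002,0,-1,0.009,0,0.002,0]'

```text
time_s: 6.4
eef_pos: [556.8, -5.9, 79.5]
tool_rot: [0.979, 0.204, -0.0, 0.0]
ft_force: [-2.4, -1.3, 2.0]
width: 73.4
gripper_force: 33.7
```

```bash
python3 -c "
from h import *
roll()"
```

```text
tcp [557.7  -5.5  79.2] yaw -66.5 t 6.45 F [-0.7 -0.7  6.1] M [-0.18  0.35  0.01] w 73.4 g 34.1
mid [(-48, 8), (-40, 5), (-32, -78), (-24, -79), (-16, -12), (-8, -12), (0, 28), (8, 24), (16, -78), (24, -79), (32, -79), (40, -79), (48, -79), (56, -79), (64, -79), (72, -79), (80, -79), (88, -78), (96, -79), (104, -79)]
+y [(-40, 3), (-32, -79), (-24, -79), (-16, -78), (-8, -77), (0, -77), (8, 15), (16, -79), (24, -79), (32, -79), (40, -79), (48, -79), (56, -79), (64, -79), (72, -79), (80, -79), (88, -79), (96, -79), (104, -79)]
-y [(-40, 3), (-32, -78), (-24, -79), (-16, -79), (-8, -78), (0, -78), (8, 16), (16, -79), (24, -79), (32, -79), (40, -79), (48, -78), (56, -79), (64, -79), (72, -79), (80, -79), (88, -79), (96, -79), (104, -79)]
```

```bash
python3 -c "
from h import *
p=eyes.camera('wrist'); q=eyes.camera('side'); cv2.imwrite('pics/a.png',np.hstack([cv2.resize(p['pixels'],(400,300)),cv2.resize(q['pixels'][180:400,200:500],(400,300))])[:,:,::-1])"
```

```text
(no output)
```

View pics/a.png

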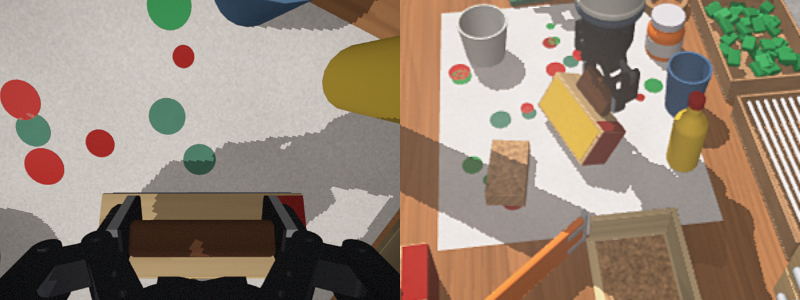

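The crop shows the box tilted in the grip, rail leaning to the blue side, with the yellow side facing up at (570,110) in the right half. I measure the tilt from the yellow face.

```bash
cat >> h.py <<'E'
def face(cam,hue,box,smin=90):
    p=eyes.camera(cam); C=cloud(p); h=cv2.cvtColor(p["pixels"],cv2.COLOR_RGB2HSV)
    m=(h[...,0]>=hue[0])&(h[...,0]<=hue[1])&(h[...,1]>smin)&(C[...,2]>5)
    m&=(abs(C[...,0]-box[0])<100)&(abs(C[...,1]-box[1])<100)
    m=cv2.erode(m.astype(np.uint8),np.ones((3,3)))>0
    P=C[m]; 
    for _ in range(3):
        c=np.median(P,0); n=np.linalg.svd(P-P.mean(0),full_matrices=False)[2][2]; k=abs((P-P.mean(0))@n)<5; P=P[k]
    n*=np.sign(n@(p["T"][:3,3]-P.mean(0)))
    print(cam,len(P),"c",P.mean(0).round(),"n",n.round(3),"elev",np.degrees(np.arcsin(n[2])).round(1),"az",np.degrees(np.arctan2(n[1],n[0])).round(1),"z",P[:,2].min().round(),P[:,2].max().round())
    return p
YEL=(22,32); BLU=(100,125)
E
python3 -c "
from h import *
e=pose()[0]; face('side',YEL,e,150)"
```

```text
side 48 c [509. -71.  52.] n [-0.759 -0.353  0.547] elev 33.2 az -155.1 z 40.0 82.0
```

```bash
python3 -c "
from h import *
p,y,s=pose(); print(p,y); rows([p[0],p[1],p[2]+100,y],(445,257,215,6),8,-1)"
```

```text
[557.02666205  -5.79491175  79.40342965] -66.45798514824301
[-1, 0.0, -0.036, -0.004, -9.1, -1, 0.006, -0.035, -0.005, -9.0, -1, 0.012, -0.034, -0.004, -9.1, -1, 0.016, -0.031, -0.005, -9.0, -1, 0.021, -0.029, -0.004, -9.1, -1, 0.026, -0.025, -0.005, -9.0, -1, 0.029, -0.021, -0.004, -9.1, -1, 0.032, -0.015, -0.005, -9.1]
```

Request:
jog_arm --plan '[-1,0,0,-0.05,0,-1,0,0,-0.05,0,-1,0.0,-0.036,-0.004,-9.1,-1,0.006,-0.035,-0.005,-9.0,-1,0.012,-0.034,-0.004,-9.1,-1,0.016,-0.031,-0.005,-9.0,-1,0.021,-0.029,-0.004,-9.1,-1,0.026,-0.025,-0.005,-9.0,-1,0.029,-0.021,-0.004,-9.1,-1,0.032,-0.015,-0.005,-9.1]'

```text
time_s: 7.85
eef_pos: [443.8, 257.6, 215.0]
tool_rot: [0.667, 0.745, -0.0, -0.0]
ft_force: [0.4, 0.5, -3.5]
width: 73.5
gripper_force: 32.8
```

```bash
python3 - <<'E'
from h import *
p,L=roll('pics/w5.png'); e=pose()[0]
face('side',YEL,e,130); face('scene',BLU,e,90)
# rail top / box top in wrist, central strip
m=(abs(L[...,1])<20)&(abs(L[...,0])<60)&(L[...,2]>-60)&(L[...,2]<45); P=L[m]
for k in range(-44,60,4):
    q=P[(P[:,0]>=k)&(P[:,0]<k+4)]
    if len(q)>5: print(k+2,np.percentile(q[:,2],[5,50,95]).round(1),end=' | ')
E
```

```text
tcp [442.7 260.7 215.6] yaw 6.9 t 7.9 F [-2.8  2.8 -2.4] M [ 0.35  0.14 -0.01] w 73.7 g 32.8
mid [(-48, 5), (-40, 3), (-16, -12), (-8, 30), (0, 27), (8, 25)]
+y [(-40, 1), (-16, -12), (-8, -16), (0, 17), (8, 43), (16, -108), (24, -101), (32, -89), (40, -78), (48, -65), (56, -52), (64, -51), (72, -55), (80, -97), (88, -87), (96, -73), (104, -64)]
-y [(-40, 2), (-16, -12), (-8, -16), (0, -19), (8, 27)]
  return _methods._mean(a, axis=axis, dtype=dtype,
  ret = um.true_divide(
h.py:58: RuntimeWarning: Mean of empty slice.
  c=np.median(P,0); n=np.linalg.svd(P-P.mean(0),full_matrices=False)[2][2]; k=abs((P-P.mean(0))@n)<5; P=P[k]
Traceback (most recent call last):
  File "h.py", line 58, in face
    c=np.median(P,0); n=np.linalg.svd(P-P.mean(0),full_matrices=False)[2][2]; k=abs((P-P.mean(0))@n)<5; P=P[k]
                        ~~~~~~~~~~~~~~~~~~~~~~~~~~~~~~~~~~~~~~~~~~~~~~~~~^^^
IndexError: index 2 is out of bounds for axis 0 with size 0
```

View pics/w5.png

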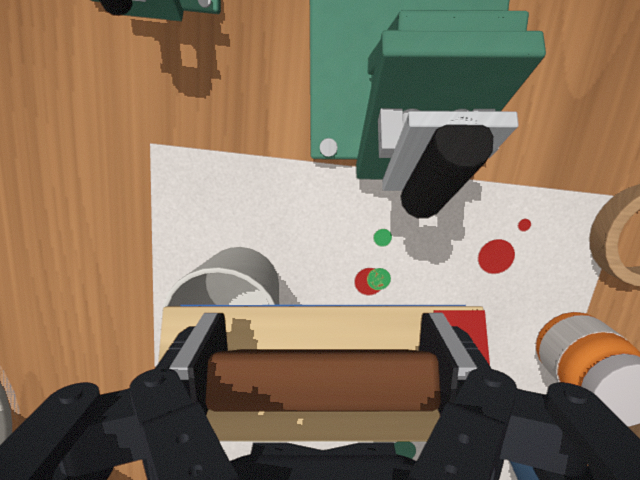

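The wrist view shows the box top at (165–485, 307–440) with its red end on the right, a sliver of the blue side along its upper edge, and the bar at (450,170). I fit planes from those pixel regions.

```bash
cat >> h.py <<'E'
def tilt():
    p=eyes.camera("wrist"); e,y,s=pose(); C=cloud(p); a=np.radians(y)
    L=(C-e)@np.c_[[-np.sin(a),np.cos(a),0],[np.cos(a),np.sin(a),0],[0,0,1]]
    h=cv2.cvtColor(p["pixels"],cv2.COLOR_RGB2HSV).astype(int)
    print("tcp",e.round(1),"yaw",round(y,1),"t",s["time_s"],"F",s["ft_force"].round(1),"M",s["moment"].round(2),"w",round(s["width"],1),"g",round(s["gripper_force"],1))
    base=(abs(L[...,0])<50)&(L[...,2]>-50)&(L[...,2]<45)
    dark=(h[...,0]<15)&(h[...,2]<130)&(h[...,1]>90)
    m1=base&dark&(abs(L[...,1])<30)&(L[...,2]>5); m2=base&~dark&(h[...,2]>80)&(h[...,1]>50)&(abs(L[...,1])<32)&(L[...,2]<5)
    for nm,m in (("rail",m1),("top",m2)):
        P=L[cv2.erode(m.astype(np.uint8),np.ones((3,3)))>0]
        if len(P)<20: print(nm,"few",len(P)); continue
        for _ in range(4):
            f=np.polyfit(P[:,0],P[:,2],1); k=abs(P[:,2]-np.polyval(f,P[:,0]))<2.5; P=P[k] if k.sum()>20 else P
        print(nm,len(P),"tilt",np.degrees(np.arctan(-f[0])).round(1),"x",P[:,0].min().round(1),P[:,0].max().round(1),"z at ends",np.polyval(f,[P[:,0].min(),P[:,0].max()]).round(1))
    return p
E
python3 - <<'E'
from h import *
tilt()
E
```

```text
tcp [444.  257.8 215.1] yaw 6.2 t 8.0 F [ 0.8 -0.5 -3.4] M [0.09 0.   0.01] w 73.7 g 32.8
rail 10272 tilt 29.8 x -6.6 9.4 z at ends [34.9 25.7]
top 7474 tilt 29.4 x -39.2 4.1 z at ends [  5.1 -19.3]
```

Request:
jog_arm --plan '[-1,0.025,-0.004,0.012,0,-1,0.025,0,0.011,0,-1,0.004,0,0.003,0,-1,0.003,0,0.002,0,-1,0,0,0,0]'

```text
time_s: 8.62
eef_pos: [435.0, 312.3, 187.2]
tool_rot: [0.669, 0.743, -0.0, 0.0]
ft_force: [-0.5, -2.3, -4.3]
width: 73.3
gripper_force: 32.8
```

```bash
cat >> h.py <<'E'
B=np.array([503.1,301.2,135]); A_=np.radians(96)
def rel():
    e,y,s=pose(); d=e-B; u=np.array([np.cos(A_),np.sin(A_),0]); w=np.array([np.sin(A_),-np.cos(A_),0])
    n=.866*u-[0,0,.5]; F=s["ft_force"]+[0,0,3.4]
    print("u",(d@u).round(1),"w",(d@w).round(1),"z",e[2].round(1),"yaw",round(y,2),"F n,w,k",(F@n).round(1),(F@w).round(1),(F@(.5*u+[0,0,.866])).round(1),"M",s["moment"].round(2),"t",s["time_s"])
E
python3 - <<'E'
from h import *
rel(); tilt(); rel()
E
```

```text
u 18.1 w -66.6 z 187.2 yaw 5.97 F n,w,k -1.5 -0.8 -1.9 M [-0.4   0.03 -0.15] t 8.625
tcp [435.1 312.3 187.4] yaw 6.0 t 8.675 F [-1.4 -2.3 -3.4] M [-0.45  0.07 -0.11] w 73.4 g 32.8
rail 10263 tilt 29.6 x -8.0 7.9 z at ends [34.5 25.4]
top 8186 tilt 29.3 x -41.8 47.8 z at ends [  5.4 -44.9]
u 18.2 w -66.5 z 187.4 yaw 5.98 F n,w,k -1.9 -1.6 -1.1 M [-0.45  0.07 -0.11] t 8.675
```

Request:
jog_arm --plan '[-1,0.003,0,0.002,0,-1,0.003,0,0.002,0,-1,0,0,0,0]'

```text
time_s: 9.05
eef_pos: [434.5, 319.2, 183.3]
tool_rot: [0.669, 0.743, 0.0, 0.0]
ft_force: [-0.8, -3.6, -0.2]
width: 73.8
gripper_force: 33.3
```

```bash
cat >> h.py <<'E'
def barpos(p):
    C=cloud(p); a=A_; u=np.array([np.cos(a),np.sin(a),0]); v=np.array([-np.sin(a),np.cos(a),0]); n=.866*u-[0,0,.5]; k=.5*u+[0,0,.866]
    L=(C-B)@np.c_[n,v,k]
    m=(p["pixels"].max(-1)<50)&(abs(L[...,0]-20)<45)&(abs(L[...,1])<20)&(L[...,2]>-45)&(L[...,2]<60)
    P=L[m]; cap=P[(P[:,2]>38)&(P[:,2]<50)]
    print("bar pts",len(P),"cap",len(cap),"n pct",np.percentile(cap[:,0],[1,10,50,90,99]).round(1) if len(cap)>20 else "", "k",np.median(cap[:,2]).round(1) if len(cap) else "")
E
python3 - <<'E'
from h import *
barpos(pickle.load(open("w1.pkl","rb")))
rel(); p=tilt(); rel(); barpos(p); cv2.imwrite("pics/w6.png",p["pixels"][:,:,::-1])
E
```

```text
bar pts 2290 cap 792 n pct [ 0.4  2.6 10.  17.8 20.2] k 41.8
u 25.1 w -66.4 z 183.3 yaw 6.05 F n,w,k -4.6 -1.2 1.0 M [-0.86 -0.31 -0.26] t 9.05
tcp [434.5 319.1 183.4] yaw 6.0 t 9.1 F [-0.1 -4.4 -1.3] M [-0.8  -0.26 -0.27] w 73.5 g 33.3
rail 10333 tilt 29.7 x -7.8 8.0 z at ends [34.5 25.5]
top 7862 tilt 29.4 x -41.1 40.8 z at ends [  5.2 -41. ]
u 25.0 w -66.4 z 183.4 yaw 6.05 F n,w,k -4.9 -0.6 -0.4 M [-0.8  -0.26 -0.27] t 9.1
bar pts 4089 cap 2628 n pct [12.4 15.4 23.6 31.3 34.9] k 41.7
```

Request:
jog_arm --plan '[-1,-0.001,0.004,0,0,-1,0,0.009,0,0,-1,0,0.009,0,0,-1,0,0.009,0,0,-1,0,0.009,0,0,-1,0,0.009,0,0,-1,0,0.009,0,0,-1,0,0.006,0,0]'

```text
time_s: 10.1
eef_pos: [498.7, 324.9, 183.2]
tool_rot: [0.669, 0.743, 0.0, 0.0]
ft_force: [-1.4, -4.8, -0.9]
width: 73.3
gripper_force: 33.0
```

```bash
python3 - <<'E'
from h import *
rel(); p=tilt(); rel(); barpos(p)
E
```

```text
u 24.0 w -1.9 z 183.2 yaw 6.03 F n,w,k -5.2 -1.9 -0.1 M [-0.97  0.33 -0.1 ] t 10.1
tcp [499.3 324.9 183.3] yaw 6.0 t 10.15 F [ 0.6 -4.2 -2.2] M [-0.85 -0.16  0.02] w 73.4 g 33.0
rail 10308 tilt 29.8 x -8.0 7.7 z at ends [34.6 25.6]
top 5058 tilt 19.3 x -13.2 49.6 z at ends [-11.8 -33.8]
u 24.0 w -1.3 z 183.3 yaw 6.02 F n,w,k -4.3 0.2 -1.1 M [-0.85 -0.16  0.02] t 10.15
bar pts 2658 cap 2417 n pct [11.2 13.8 21.7 28.8 30.9] k 41.8
```

Request:
jog_arm --plan '[-1,0,0.009,0,0,-1,0,0.009,0,0,-1,0,0.009,0,0,-1,0,0.009,0,0,-1,0,0.009,0,0,-1,0,0.009,0,0,-1,0,0.009,0,0,-1,0,0.004,0,0,-1,0,0,0,0]'

```text
time_s: 11.28
eef_pos: [565.3, 331.9, 183.3]
tool_rot: [0.669, 0.743, 0.0, 0.0]
ft_force: [1.3, -3.3, -2.4]
width: 73.4
gripper_force: 32.9
```

```bash
python3 - <<'E'
from h import *
rel(); p=tilt(); rel(); barpos(p)
E
```

```text
u 24.1 w 65.1 z 183.3 yaw 6.03 F n,w,k -3.5 0.9 -0.8 M [-0.86 -0.37  0.29] t 11.275
tcp [565.1 331.9 183.4] yaw 6.0 t 11.325 F [ 2.5 -3.2 -2.4] M [-0.86 -0.3   0.33] w 73.9 g 32.9
rail 10151 tilt 29.8 x -8.0 7.9 z at ends [34.5 25.4]
top 7998 tilt 29.7 x -41.3 2.8 z at ends [  5.3 -19.8]
u 24.1 w 64.9 z 183.4 yaw 6.04 F n,w,k -3.5 2.1 -0.8 M [-0.86 -0.3   0.33] t 11.325
bar pts 3819 cap 2428 n pct [11.1 13.9 21.7 28.7 30.5] k 41.9
```

```bash
python3 -c "
from h import *
rows([565+5.4,332-52,183.4+30,6],(425,50,200,90),8,-1)"
```

```text
[-1, -0.027, -0.021, 0.002, -10.5, -1, -0.022, -0.026, 0.001, -10.5, -1, -0.018, -0.029, 0.002, -10.5, -1, -0.011, -0.032, 0.002, -10.5, -1, -0.006, -0.033, 0.001, -10.5, -1, 0.0, -0.034, 0.002, -10.5, -1, 0.007, -0.034, 0.002, -10.5, -1, 0.013, -0.031, 0.001, -10.5]
```

Request:
jog_arm --plan '[-1,-0.026,0,-0.015,0,-1,-0.026,0,-0.015,0,-1,-0.027,-0.021,0.002,-10.5,-1,-0.022,-0.026,0.001,-10.5,-1,-0.018,-0.029,0.002,-10.5,-1,-0.011,-0.032,0.002,-10.5,-1,-0.006,-0.033,0.001,-10.5,-1,0.0,-0.034,0.002,-10.5,-1,0.007,-0.034,0.002,-10.5,-1,0.013,-0.031,0.001,-10.5]'

```text
time_s: 12.58
eef_pos: [424.1, 49.9, 200.4]
tool_rot: [-0.003, 1.0, 0.0, 0.001]
ft_force: [1.0, -0.2, -2.9]
width: 73.2
gripper_force: 32.7
```

Request:
jog_arm --plan '[-1,0,0,0.05,0,-1,0,0,0.05,0,-1,0,0,0.012,0,-1,0,0,0,0]'

```text
time_s: 13.08
eef_pos: [424.8, 50.5, 88.6]
tool_rot: [-0.0, 1.0, 0.0, -0.0]
ft_force: [0.4, 0.5, -2.9]
width: 73.6
gripper_force: 32.6
```

```bash
python3 -c "
from h import *
tilt()"
```

```text
tcp [425.3  50.5  89.3] yaw 90.0 t 13.125 F [ 0.5 -0.  -3. ] M [-0.02  0.11 -0.04] w 73.5 g 32.6
rail 9735 tilt 28.6 x -7.1 8.7 z at ends [33.7 25. ]
top 9164 tilt 28.1 x -42.5 5.3 z at ends [  5.  -20.5]
```

Request:
jog_arm --plan '[-1,0,0,0.004,0,-1,0,0,0.004,0,0.7,0,0,0,0,0.74,0,0,0,0,0.78,0,0,0,0,0.85,0,0,0,0,1,0,0,0,0,1,0,0,0,0]'

```text
time_s: 14.12
eef_pos: [424.6, 50.3, 80.2]
tool_rot: [-0.0, 1.0, -0.0, -0.0]
ft_force: [0.9, 1.0, 0.3]
width: 85.3
gripper_force: 0.0
```

```bash
cat >> h.py <<'E'
def locate(c):
    p=eyes.camera("wrist"); e,y,s=pose(); C=cloud(p)
    print("tcp",e.round(1),round(y,1),s["time_s"],"F",s["ft_force"].round(1),round(s["width"],1))
    for nm,lo,hi in (("rail",107,117),("top",64,76)):
        m=(C[...,2]>lo)&(C[...,2]<hi)&(abs(C[...,0]-c[0])<90)&(abs(C[...,1]-c[1])<90)
        # keep biggest blob
        n,lab,st,_=cv2.connectedComponentsWithStats(m.astype(np.uint8)); k=1+st[1:,4].argmax() if n>1 else 0
        P=C[lab==k]; print(nm,len(P),cv2.minAreaRect(P[:,:2].astype(np.float32)),P[:,2].mean().round(1))
    return p
E
python3 -c "
from h import *
p=locate((484,50)); cv2.imwrite('pics/w7.png',p['pixels'][:,:,::-1])"
```

```text
tcp [424.6  50.3  80.3] 90.0 14.175 F [-0.4 -1.  -0.9] 85.5
rail 1475 ((422.1394348144531, 6.06495475769043), (23.161224365234375, 15.164462089538574), 36.56772232055664) 112.1
top 16030 ((475.7011413574219, 50.02897644042969), (47.480735778808594, 122.05438232421875), 0.2231893092393875) 69.8
```

View pics/w7.png

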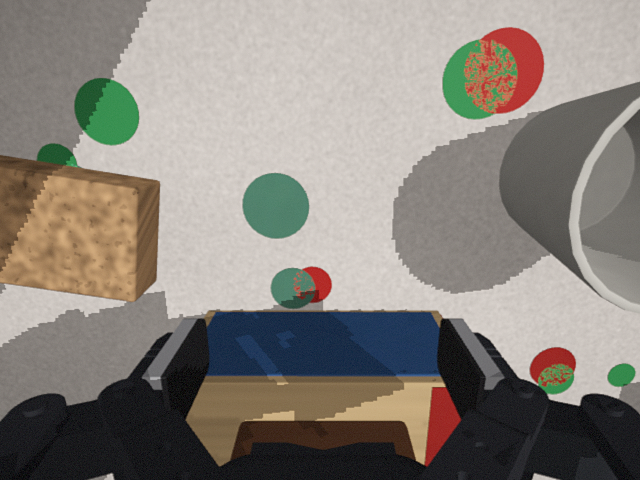

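The wrist view shows the box standing upright, blue face at (205–440, 312–375), top behind it and the red end on the right. I raise, centre over it and look again.

Request:
jog_arm --plan '[1,0,0,-0.05,0,1,0,0,-0.06,0,1,-0.055,0,-0.06,0,1,0,0,0,0]'

```text
time_s: 14.68
eef_pos: [471.0, 50.2, 239.7]
tool_rot: [-0.0, 1.0, -0.0, 0.004]
ft_force: [-0.1, -0.6, -1.3]
width: 85.3
gripper_force: 0.0
```

```bash
python3 -c "
from h import *
locate((480,50))"
```

```text
tcp [468.3  50.3 237.4] 90.0 14.725 F [-0.9 -0.  -0.5] 85.1
rail 2615 ((480.56488037109375, 50.03627395629883), (74.1840591430664, 18.37431526184082), 89.83940124511719) 111.6
top 7781 ((479.9964904785156, 50.48307418823242), (54.74916076660156, 139.4698944091797), 0.06551150977611542) 69.9
```

Request:
jog_arm --plan '[1,0,0,0,0,1,0,0,0.05,0,1,0,0,0,0]'

```text
time_s: 15.1
eef_pos: [463.6, 50.3, 183.4]
tool_rot: [-0.0, 1.0, 0.0, -0.004]
ft_force: [-0.6, 0.1, 1.4]
width: 85.3
gripper_force: 0.0
```

Request:
jog_arm --plan '[1,-0.017,0,0.03,0,1,0,0,0.03,0,1,0,0,0,0]'

```text
time_s: 15.48
eef_pos: [482.6, 50.3, 125.7]
tool_rot: [-0.0, 1.0, 0.0, -0.002]
ft_force: [-0.3, -0.3, -0.0]
width: 85.3
gripper_force: 0.0
```

Request:
jog_arm --plan '[1,0.001,0,0.016,0,1,0,0,0.016,0,1,0,0,0,0,-1,0,0,0,0,-1,0,0,0,0,-1,0,0,0,0]' --squeeze 20

```text
time_s: 16.23
eef_pos: [483.3, 50.3, 95.8]
tool_rot: [-0.0, 1.0, -0.0, 0.001]
ft_force: [-2.1, 0.5, 5.8]
width: 73.2
gripper_force: 22.0
```

```bash
python3 -c "
from h import *
tilt()"
```

```text
tcp [483.3  50.3  95.8] yaw 90.0 t 16.275 F [-1.2 -0.8  5.9] M [-0.04  0.26  0.03] w 73.6 g 22.0
rail 6776 tilt 6.8 x -4.7 12.3 z at ends [16.9 14.8]
top 3857 tilt 15.9 x 10.6 30.7 z at ends [-24.1 -29.8]
```

Request:
jog_arm --plan '[-1,0,0,0.003,0,-1,-0.009,0,0,0,-1,-0.009,0,0,0,-1,-0.009,0,0,0,-1,-0.009,0,0,0]'

```text
time_s: 16.9
eef_pos: [519.2, 50.3, 92.8]
tool_rot: [-0.0, 1.0, -0.0, 0.0]
ft_force: [-3.3, -0.8, 1.5]
width: 73.4
gripper_force: 24.9
```

```bash
python3 -c "
from h import *
tilt(); face('scene',YEL,pose()[0],130)"
```

```text
tcp [520.5  50.3  92.7] yaw 90.0 t 16.95 F [-1.5  0.6  6.7] M [ 0.08  0.45 -0.01] w 73.5 g 25.4
rail 4211 tilt 30.9 x 3.2 19.3 z at ends [25.  15.4]
top 3918 tilt 6.2 x 26.1 47.7 z at ends [-12.5 -14.9]
  return _methods._mean(a, axis=axis, dtype=dtype,
  ret = um.true_divide(
h.py:58: RuntimeWarning: Mean of empty slice.
  c=np.median(P,0); n=np.linalg.svd(P-P.mean(0),full_matrices=False)[2][2]; k=abs((P-P.mean(0))@n)<5; P=P[k]
Traceback (most recent call last):
  File "h.py", line 58, in face
    c=np.median(P,0); n=np.linalg.svd(P-P.mean(0),full_matrices=False)[2][2]; k=abs((P-P.mean(0))@n)<5; P=P[k]
                        ~~~~~~~~~~~~~~~~~~~~~~~~~~~~~~~~~~~~~~~~~~~~~~~~~^^^
IndexError: index 2 is out of bounds for axis 0 with size 0
```

```bash
python3 -c "
from h import *
p=face('wrist',BLU,pose()[0],80); cv2.imwrite('pics/w8.png',p['pixels'][:,:,::-1])"
```

```text
wrist 16466 c [468.  50.  54.] n [-0.957  0.002  0.291] elev 16.9 az 179.9 z 21.0 80.0
```

Request:
jog_arm --plan '[-1,-0.008,0,0.001,0,-1,-0.008,0,0.002,0,-1,0,0,0,0]'

```text
time_s: 17.42
eef_pos: [536.0, 50.3, 89.5]
tool_rot: [-0.0, 1.0, -0.0, 0.001]
ft_force: [0.2, -0.3, 8.9]
width: 73.5
gripper_force: 26.6
```

```bash
python3 -c "
from h import *
p=face('wrist',BLU,pose()[0],80); e,y,s=pose(); print(e,s['ft_force'],s['gripper_force'])"
```

```text
wrist 22536 c [476.  50.  60.] n [-0.906  0.002  0.423] elev 25.0 az 179.9 z 28.0 84.0
[535.88114367  50.31373107  89.54773282] [ 0.28327514 -0.62448372  8.44625908] 26.534512639045715
```

Request:
jog_arm --plan '[-1,-0.006,0,0.002,0,-1,-0.006,0,0.001,0,-1,0,0,-0.05,0,-1,0,0,-0.06,0,-1,0,0,0,0]'

```text
time_s: 18.1
eef_pos: [549.0, 50.4, 199.7]
tool_rot: [-0.0, 1.0, -0.0, 0.004]
ft_force: [0.9, 0.2, -4.4]
width: 73.4
gripper_force: 28.0
```

```bash
python3 - <<'E'
from h import *
p=face('wrist',BLU,pose()[0],80); e,y,s=pose(); print(e,y,s['ft_force'],s['gripper_force'],s["time_s"])
C=cloud(p); a=np.radians(y)
L=(C-e)@np.c_[[-np.sin(a),np.cos(a),0],[np.cos(a),np.sin(a),0],[0,0,1]]
h=cv2.cvtColor(p["pixels"],cv2.COLOR_RGB2HSV).astype(int)
m=(h[...,0]>=100)&(h[...,0]<=125)&(h[...,1]>80)&(abs(L[...,1])<80)&(abs(L[...,0])<120)&(L[...,2]>-90)
P=L[cv2.erode(m.astype(np.uint8),np.ones((3,3)))>0]
f=np.polyfit(P[:,0],P[:,2],1); x=np.percentile(P[:,0],[1,99]); print("blue",x.round(1),np.polyval(f,x).round(1),np.degrees(np.arctan(f[0])), "y",np.percentile(P[:,1],[1,99]).round(1))
m=(h[...,0]<15)&(h[...,2]<130)&(h[...,1]>90)&(abs(L[...,1])<30)&(L[...,2]>-15)&(abs(L[...,0])<50); P=L[m]
for k in range(-20,30,4):
    q=P[(P[:,0]>=k)&(P[:,0]<k+4)]
    if len(q)>5: print(k+2,np.percentile(q[:,2],[5,50,95]).round(1),end=' | ')
cv2.imwrite('pics/w9.png',p['pixels'][:,:,::-1])
E
```

```text
wrist 23458 c [488.  50. 170.] n [-0.902  0.002  0.433] elev 25.6 az 179.9 z 139.0 195.0
[547.64525307  50.36441468 197.0932046 ] 90.03516071733992 [-0.79378521 -0.69137263 -5.55465029] 28.03126484155655 18.15
blue [48.4 73.5] [ -6.2 -51.7] -61.148295833462356 y [-60.8  61. ]
-2 [23.3 24.2 25.1] | 2 [24.8 25.9 26.9] | 6 [26.7 27.8 28.9] | 10 [27.3 28.8 29.8] | 14 [19.9 24.2 28.1] | 18 [11.7 16.  20.3] | 22 [ 3.3  7.6 11.8] | 26 [-5.6 -0.8  3.4] | 30 [-6.5 -5.2 -3.6] |
```

View pics/w9.png

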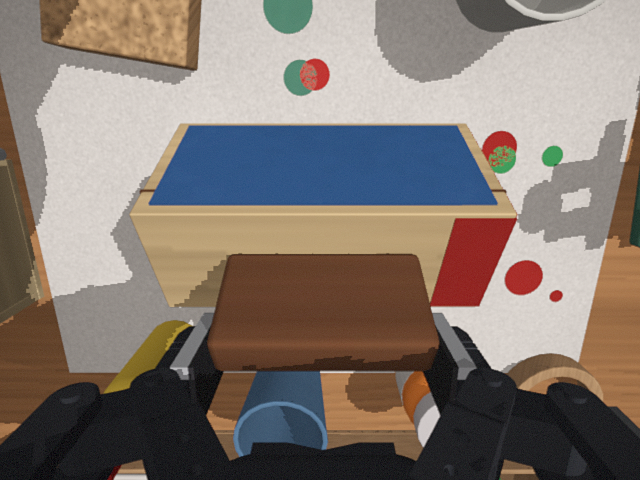

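The wrist view shows the tilted box with its blue panel at (150–497, 125–205) facing up, spanning ±61 mm along the box, and the red end on the right. The tilt is about 25.5°, so I tip it a bit more.

Request:
jog_arm --plan '[-1,0,0,0.05,0,-1,0,0,0.05,0,-1,0,0,0.009,0,-1,-0.006,0,0.003,0,-1,-0.006,0,0.002,0,-1,-0.004,0,0.001,0,-1,0,0,0,0]'

```text
time_s: 19.02
eef_pos: [562.3, 50.4, 79.8]
tool_rot: [-0.0, 1.0, 0.0, -0.001]
ft_force: [-0.9, -0.1, -0.7]
width: 73.3
gripper_force: 34.5
```

```bash
python3 -c "
from h import *
p=face('wrist',BLU,pose()[0],80); e,y,s=pose(); print(e,s['ft_force'],s['gripper_force'])"
```

```text
wrist 34008 c [495.  50.  64.] n [-0.822  0.001  0.57 ] elev 34.8 az 179.9 z 35.0 87.0
[562.29737645  50.35264811  79.89295613] [-1.69919001 -0.7801757  -1.39625664] 34.35299456119537
```

Request:
jog_arm --plan '[-1,0,0,-0.05,0,-1,0,0,-0.06,0,-1,0,0,0,0]'

```text
time_s: 19.45
eef_pos: [565.1, 50.4, 194.3]
tool_rot: [-0.0, 1.0, -0.0, 0.004]
ft_force: [0.5, -0.9, -3.8]
width: 73.5
gripper_force: 33.7
```

```bash
cat >> h.py <<'E'
def ytilt():
    p=face('wrist',BLU,pose()[0],80); e,y,s=pose(); print(e.round(1),round(y,1),s['ft_force'].round(1),s['gripper_force'],s["time_s"])
    C=cloud(p); a=np.radians(y)
    L=(C-e)@np.c_[[-np.sin(a),np.cos(a),0],[np.cos(a),np.sin(a),0],[0,0,1]]
    h=cv2.cvtColor(p["pixels"],cv2.COLOR_RGB2HSV).astype(int)
    m=(h[...,0]>=100)&(h[...,0]<=125)&(h[...,1]>80)&(abs(L[...,1])<50)&(abs(L[...,0])<120)&(L[...,2]>-95)
    P=L[m]; q=np.median(P,0); z=np.percentile(P[:,2],[1,99]); g=np.polyfit(P[:,2],P[:,0],1)
    print("blue panel ends (x,z)",[(np.polyval(g,k).round(1),k.round(1)) for k in z],"tilt",np.degrees(np.arctan(-g[0])).round(1))
    m=(h[...,0]<15)&(h[...,2]<130)&(h[...,1]>90)&(abs(L[...,1])<30)&(L[...,2]>-15)&(abs(L[...,0])<50); P=L[m]
    i=P[:,2]+0; t=P[P[:,2]>np.percentile(P[:,2],97)]; print("rail highest edge (x,z)",t.mean(0).round(1)[[0,2]], "back x",P[:,0].min().round(1))
    return p
E
python3 -c "
from h import *
ytilt()"
```

```text
wrist 30907 c [500.  50. 176.] n [-0.847  0.001  0.532] elev 32.1 az 179.9 z 146.0 199.0
[563.6  50.3 191.7] 90.0 [-0.4  1.2 -4.4] 33.67475152015686 19.5
blue panel ends (x,z) [(np.float64(75.1), np.float64(-44.1)), (np.float64(26.6), np.float64(76.3))] tilt 21.9
rail highest edge (x,z) [ 9.  37.8] back x -4.3
```

```bash
python3 -c "
from h import *
p,y,s=pose(); print(p,y); rows([*p,y],(570,266,214,186),9,-1)"
```

```text
[563.62958427  50.3435176  191.73896698] 90.03279743940958
[-1, -0.001, 0.024, -0.002, -10.7, -1, -0.005, 0.023, -0.003, -10.6, -1, -0.009, 0.023, -0.002, -10.7, -1, -0.014, 0.019, -0.003, -10.7, -1, -0.016, 0.018, -0.002, -10.6, -1, -0.02, 0.013, -0.003, -10.7, -1, -0.022, 0.01, -0.002, -10.6, -1, -0.023, 0.006, -0.003, -10.7, -1, -0.024, 0.001, -0.002, -10.7]
```

Request:
jog_arm --plan '[-1,-0.001,0.024,-0.002,-10.7,-1,-0.005,0.023,-0.003,-10.6,-1,-0.009,0.023,-0.002,-10.7,-1,-0.014,0.019,-0.003,-10.7,-1,-0.016,0.018,-0.002,-10.6,-1,-0.02,0.013,-0.003,-10.7,-1,-0.022,0.01,-0.002,-10.6,-1,-0.023,0.006,-0.003,-10.7,-1,-0.024,0.001,-0.002,-10.7,-1,0,0,0,0]'

```text
time_s: 20.75
eef_pos: [568.3, 267.0, 210.1]
tool_rot: [0.744, -0.668, -0.001, 0.001]
ft_force: [0.4, -0.7, -4.7]
width: 73.5
gripper_force: 33.7
```

```bash
python3 -c "
from h import *
ytilt(); rel()"
```

```text
wrist 31061 c [575. 203. 191.] n [ 0.092 -0.843  0.53 ] elev 32.0 az -83.7 z 162.0 215.0
[568.3 266.  210.3] -174.0 [ 0.9 -0.2 -4. ] 33.658724427223206 20.8
blue panel ends (x,z) [(np.float64(75.6), np.float64(-47.2)), (np.float64(21.4), np.float64(74.4))] tilt 24.0
rail highest edge (x,z) [ 8.6 39.3] back x -4.9
u -41.8 w 61.2 z 210.3 yaw -174.0 F n,w,k 0.1 0.8 -0.7 M [0.13 0.02 0.05] t 20.8
```

Request:
jog_arm --plan '[-1,-0.028,-0.004,0.008,0,-1,-0.026,0,0.01,0,-1,-0.006,0,0.003,0,-1,-0.004,0,0.002,0,-1,0,0,0,0]'

```text
time_s: 21.42
eef_pos: [566.5, 329.2, 189.1]
tool_rot: [0.743, -0.669, 0.0, 0.0]
ft_force: [-0.4, -0.5, -3.5]
width: 73.2
gripper_force: 33.7
```

```bash
python3 -c "
from h import *
rel(); ytilt(); rel(); p=eyes.camera('scene'); find(p,['bar_face']); barpos(p)"
```

```text
u 21.2 w 66.0 z 189.1 yaw -174.03 F n,w,k -0.4 -0.5 -0.3 M [-0.14  0.01  0.07] t 21.425
wrist 30650 c [572. 266. 170.] n [ 0.088 -0.846  0.526] elev 31.7 az -84.0 z 140.0 194.0
[566.6 329.1 189.3] -174.0 [-1.5 -1.3 -3.3] 33.68116021156311 21.475
blue panel ends (x,z) [(np.float64(76.6), np.float64(-47.8)), (np.float64(21.1), np.float64(74.6))] tilt 24.4
rail highest edge (x,z) [10.  41.4] back x -3.7
u 21.2 w 66.1 z 189.3 yaw -174.02 F n,w,k -1.0 -1.6 -0.4 M [-0.07  0.03  0.04] t 21.475
bar_face [(0.74, [366.0, 324.0], [529.0, 331.0, 190.0], [505.0, 301.0, 135.0]), (0.47, [459.0, 332.0], [302.0, 401.0, 93.0], [329.0, 418.0, 135.0])]
bar pts 0 cap 0 n pct  k
```

Request:
jog_arm --plan '[-1,-0.004,0,0.002,0,-1,-0.003,0,0.002,0,-1,0,0,0,0]'

```text
time_s: 21.95
eef_pos: [565.9, 337.1, 185.3]
tool_rot: [0.743, -0.669, 0.0, -0.0]
ft_force: [2.1, -4.1, -1.2]
width: 73.3
gripper_force: 34.0
```

```bash
python3 -c "
from h import *
rel(); ytilt(); rel()"
```

```text
u 29.2 w 66.2 z 185.3 yaw -173.95 F n,w,k -4.9 1.7 -0.3 M [-0.52 -0.16  0.26] t 21.95
wrist 30629 c [572. 274. 167.] n [ 0.089 -0.845  0.528] elev 31.9 az -84.0 z 137.0 190.0
[566.  337.  185.5] -174.0 [ 1.6 -4.4 -0.4] 33.98552119731903 22.0
blue panel ends (x,z) [(np.float64(76.0), np.float64(-47.1)), (np.float64(22.6), np.float64(75.3))] tilt 23.6
rail highest edge (x,z) [ 9.8 40.7] back x -3.7
u 29.1 w 66.3 z 185.5 yaw -173.95 F n,w,k -5.4 1.1 0.3 M [-0.52 -0.14  0.24] t 22.0
```

Request:
jog_arm --plan '[-1,0,0.004,0,0,-1,0,0.009,0,0,-1,0,0.009,0,0,-1,0,0.009,0,0,-1,0,0.009,0,0,-1,0,0.009,0,0,-1,0,0.009,0,0,-1,0,0.007,0,0]'

```text
time_s: 23.0
eef_pos: [500.6, 330.1, 185.4]
tool_rot: [0.743, -0.669, 0.0, 0.0]
ft_force: [1.5, -3.8, -0.9]
width: 73.4
gripper_force: 33.9
```

```bash
python3 -c "
from h import *
rel(); ytilt(); rel()"
```

```text
u 29.0 w 0.5 z 185.4 yaw -173.97 F n,w,k -4.7 1.1 0.2 M [-0.54 -0.51  0.01] t 23.0
wrist 30671 c [507. 267. 167.] n [ 0.088 -0.844  0.528] elev 31.9 az -84.0 z 136.0 190.0
[499.7 330.  185.3] -174.0 [-1.8 -2.3 -0.5] 33.98488998413086 23.05
blue panel ends (x,z) [(np.float64(76.3), np.float64(-46.8)), (np.float64(21.8), np.float64(75.6))] tilt 24.0
rail highest edge (x,z) [ 9.8 39.5] back x -3.8
u 29.0 w -0.4 z 185.3 yaw -173.96 F n,w,k -3.2 -2.1 1.5 M [-0.53  0.3   0.04] t 23.05
```

Request:
jog_arm --plan '[-1,0,0.009,0,0,-1,0,0.009,0,0,-1,0,0.009,0,0,-1,0,0.009,0,0,-1,0,0.009,0,0,-1,0,0.009,0,0,-1,0,0.009,0,0,-1,0,0.003,0,0,-1,0,0,0,0]'

```text
time_s: 24.18
eef_pos: [434.9, 323.1, 185.3]
tool_rot: [0.743, -0.669, -0.0, 0.0]
ft_force: [-1.2, -3.7, -1.5]
width: 73.7
gripper_force: 34.0
```

```bash
python3 - <<'E'
from h import *
rel()
# bay wall geometry from stored side/w2/scene clouds
for nm in ("side1","scene1","w2"):
    p=pickle.load(open(nm+".pkl","rb")); C=cloud(p); h=cv2.cvtColor(p["pixels"],cv2.COLOR_RGB2HSV).astype(int)
    m=(abs(C[...,2]-66)<4)&(C[...,0]>470)&(C[...,0]<660)&(C[...,1]<-190)&(C[...,1]>-450)&~((h[...,0]>60)&(h[...,0]<100))&~((h[...,0]<14)&(h[...,1]>170))
    P=C[m]; 
    if len(P)<30: print(nm,len(P)); continue
    H,xe,ye=np.histogram2d(P[:,0],P[:,1],bins=[np.arange(470,665,8),np.arange(-450,-185,8)])
    print(nm,len(P),"x hist",dict(zip(xe[:-1].astype(int).tolist(),H.sum(1).astype(int).tolist())))
    print("   y hist",dict(zip(ye[:-1].astype(int).tolist(),H.sum(0).astype(int).tolist())))
    # back wall: slope
    for lab,s,ax in (("back",P[(P[:,0]>605)],0),("+y wall",P[(P[:,1]>-225)],1),("-y wall",P[P[:,1]<-400],1)):
        if len(s)>20: f=np.polyfit(s[:,1-ax],s[:,ax],1); print("   ",lab,len(s),s.mean(0).round(1),"slope deg",np.degrees(np.arctan(f[0])).round(1),s[:,ax].min().round(),s[:,ax].max().round())
E
```

```text
u 28.9 w -65.5 z 185.3 yaw -173.96 F n,w,k -4.0 -1.6 -0.1 M [-0.55  0.12 -0.24] t 24.175
side1 1422 x hist {470: 20, 478: 17, 486: 19, 494: 10, 502: 22, 510: 47, 518: 48, 526: 54, 534: 52, 542: 53, 550: 52, 558: 48, 566: 55, 574: 51, 582: 55, 590: 54, 598: 54, 606: 50, 614: 331, 622: 330, 630: 0, 638: 0, 646: 0, 654: 0}
   y hist {-450: 0, -442: 0, -434: 0, -426: 107, -418: 365, -410: 31, -402: 29, -394: 30, -386: 27, -378: 29, -370: 26, -362: 30, -354: 26, -346: 23, -338: 23, -330: 28, -322: 23, -314: 25, -306: 24, -298: 21, -290: 21, -282: 22, -274: 21, -266: 19, -258: 22, -250: 18, -242: 30, -234: 39, -226: 52, -218: 289, -210: 22, -202: 0, -194: 0}
    back 719 [ 621.  -326.    66.1] slope deg 0.1 605.0 627.0
    +y wall 358 [ 561.6 -214.9   65.9] slope deg 0.2 -225.0 -208.0
    -y wall 510 [ 572.2 -414.8   66.2] slope deg 1.8 -423.0 -400.0
scene1 340 x hist {470: 1, 478: 9, 486: 4, 494: 9, 502: 2, 510: 18, 518: 20, 526: 16, 534: 10, 542: 12, 550: 13, 558: 11, 566: 14, 574: 11, 582: 12, 590: 13, 598: 12, 606: 12, 614: 40, 622: 101, 630: 0, 638: 0, 646: 0, 654: 0}
   y hist {-450:
[... 484 characters left out ...]
0 -403.0
w2 2347 x hist {470: 28, 478: 27, 486: 39, 494: 38, 502: 45, 510: 90, 518: 94, 526: 93, 534: 94, 542: 97, 550: 103, 558: 100, 566: 103, 574: 104, 582: 109, 590: 112, 598: 107, 606: 118, 614: 517, 622: 329, 630: 0, 638: 0, 646: 0, 654: 0}
   y hist {-450: 0, -442: 0, -434: 0, -426: 0, -418: 0, -410: 0, -402: 0, -394: 0, -386: 0, -378: 0, -370: 0, -362: 0, -354: 0, -346: 0, -338: 0, -330: 0, -322: 0, -314: 0, -306: 0, -298: 0, -290: 0, -282: 1, -274: 37, -266: 101, -258: 98, -250: 96, -242: 99, -234: 102, -226: 123, -218: 793, -210: 897, -202: 0, -194: 0}
    back 978 [ 619.5 -232.1   65.5] slope deg -5.6 605.0 626.0
    +y wall 1799 [ 566.5 -210.7   65.4] slope deg -1.1 -225.0 -203.0
```

```bash
python3 -c "
from h import *
rows([435+.1045*.0+8,323-78,185+35,186],(545,45,190,90),9,-1)"
```

```text
[-1, 0.023, -0.009, 0.003, 10.7, -1, 0.022, -0.013, 0.004, 10.6, -1, 0.018, -0.017, 0.003, 10.7, -1, 0.015, -0.02, 0.003, 10.7, -1, 0.011, -0.022, 0.004, 10.6, -1, 0.007, -0.024, 0.003, 10.7, -1, 0.002, -0.025, 0.003, 10.7, -1, -0.003, -0.025, 0.004, 10.6, -1, -0.007, -0.024, 0.003, 10.7]
```

Request:
jog_arm --plan '[-1,0.026,0,-0.015,0,-1,0.052,0,-0.02,0,-1,0.023,-0.009,0.003,10.7,-1,0.022,-0.013,0.004,10.6,-1,0.018,-0.017,0.003,10.7,-1,0.015,-0.02,0.003,10.7,-1,0.011,-0.022,0.004,10.6,-1,0.007,-0.024,0.003,10.7,-1,0.002,-0.025,0.003,10.7,-1,-0.003,-0.025,0.004,10.6]'

```text
time_s: 25.42
eef_pos: [535.5, 67.3, 193.1]
tool_rot: [-0.09, 0.996, 0.0, 0.0]
ft_force: [0.2, 0.4, -3.1]
width: 73.7
gripper_force: 33.4
```

Request:
jog_arm --plan '[-1,-0.007,-0.024,0.003,10.7,-1,0,0,0.05,0,-1,0,0,0.05,0,-1,0,0,0,0]'

```text
time_s: 25.92
eef_pos: [544.8, 45.7, 87.9]
tool_rot: [-0.0, 1.0, 0.0, -0.003]
ft_force: [-0.3, 0.2, -2.2]
width: 73.5
gripper_force: 33.3
```

```bash
python3 -c "
from h import *
ytilt()"
```

```text
wrist 27350 c [483.  46.  66.] n [-0.875  0.002  0.484] elev 28.9 az 179.9 z 35.0 90.0
[545.9  45.7  90. ] 90.0 [ 0.2  0.1 -2.2] 33.33260357379913 25.975
blue panel ends (x,z) [(np.float64(75.5), np.float64(-53.2)), (np.float64(24.1), np.float64(71.3))] tilt 22.4
rail highest edge (x,z) [11.2 29.4] back x -2.3
```

Request:
jog_arm --plan '[-1,0,0,0.004,0,-1,0.002,0,0.004,0,0.7,0.003,0,0,0,0.74,0.003,0,0,0,0.78,0.003,0,0,0,0.85,0,0,0,0,1,0,0,0,0,1,0,0,-0.04,0,1,0.03,0,-0.05,0,1,0.018,0,-0.05,0]'

```text
time_s: 27.22
eef_pos: [486.0, 45.5, 223.5]
tool_rot: [-0.0, 1.0, 0.0, -0.001]
ft_force: [0.8, -0.8, 0.5]
width: 85.5
gripper_force: 0.0
```

Request:
jog_arm --plan '[1,0,0,0,0,1,0,0,0,0]'

```text
time_s: 27.48
eef_pos: [487.4, 45.5, 222.2]
tool_rot: [-0.0, 1.0, -0.0, 0.0]
ft_force: [-0.0, 0.6, 0.3]
width: 85.3
gripper_force: 0.0
```

```bash
python3 -c "
from h import *
p=locate((485,46)); find(eyes.camera('scene'),['caddy','gate_tip','gate_hinge','bay'])"
```

```text
tcp [487.2  45.5 221.6] 90.0 27.525 F [ 0.3  0.4 -0.2] 85.4
rail 3020 ((484.6077575683594, 45.432716369628906), (73.94774627685547, 17.845155715942383), 89.96284484863281) 111.6
top 9043 ((484.2616271972656, 45.966590881347656), (139.2945098876953, 54.79440689086914), 89.8592529296875) 70.0
caddy [(0.86, [351.0, 188.0], [211.0, -240.0, 33.0], [190.0, -274.0, 0.0]), (0.79, [317.0, 285.0], [514.0, 83.0, 48.0], [494.0, 48.0, 0.0])]
gate_tip [(0.8, [304.0, 177.0], [344.0, -321.0, 70.0], [343.0, -321.0, 70.0])]
gate_hinge [(0.58, [274.0, 212.0], [475.0, -279.0, 5.0], [500.0, -214.0, 70.0])]
bay [(0.58, [244.0, 216.0], [568.0, -306.0, 5.0], [567.0, -313.0, 0.0]), (0.55, [303.0, 172.0], [535.0, 49.0, 411.0], [294.0, -430.0, 0.0])]
```

Request:
jog_arm --plan '[1,0.003,0,0.05,0,1,0,0,0.05,0,1,0,0,0.036,0,1,0,0,0,0,-1,0,0,0,0,-1,0,0,0,0,-1,0,0,0,0,-1,0,0,-0.04,0,-1,0,0,-0.06,0,-1,0,0,0,0]' --squeeze 40

```text
time_s: 29.02
eef_pos: [486.6, 45.5, 190.4]
tool_rot: [-0.0, 1.0, -0.0, 0.004]
ft_force: [0.4, 0.0, -5.1]
width: 73.2
gripper_force: 51.5
```

```bash
python3 -c "
from h import *
p,y,s=pose(); print(p,y,s['width'],s['gripper_force']); rows([*p,y],(557,-313,195,90),8,-1); face('wrist',BLU,p,80)"
```

```text
[486.57313037  45.46886259 190.43035959] 90.03529751040018 73.2491705033665 51.50729835033417
[-1, -0.009, -0.045, -0.001, 0.0, -1, -0.009, -0.045, -0.0, 0.0, -1, -0.008, -0.044, -0.001, 0.0, -1, -0.009, -0.045, -0.0, 0.0, -1, -0.009, -0.045, -0.001, 0.0, -1, -0.009, -0.045, -0.0, 0.0, -1, -0.008, -0.045, -0.001, 0.0, -1, -0.009, -0.045, -0.001, 0.0]
wrist 8316 c [460.  45. 144.] n [-1.     0.002 -0.008] elev -0.5 az 179.9 z 111.0 170.0
```

Gripped and level. Over to the bay.

Request:
jog_arm --plan '[-1,-0.009,-0.044,-0.001,0,-1,-0.009,-0.045,-0.001,0,-1,-0.008,-0.045,-0.001,0,-1,-0.009,-0.045,0,0,-1,-0.009,-0.045,-0.001,0,-1,-0.009,-0.045,0,0,-1,-0.008,-0.045,0,0,-1,-0.009,-0.045,0,0,-1,0,0,0,0,-1,0,0,0,0]'

```text
time_s: 30.32
eef_pos: [553.7, -312.7, 188.7]
tool_rot: [-0.0, 1.0, 0.001, -0.001]
ft_force: [0.4, 0.2, -3.5]
width: 73.4
gripper_force: 51.8
```

```bash
python3 - <<'E'
from h import *
e,y,s=pose(); print(e,y,s["time_s"])
p=face('wrist',BLU,e,80); C=cloud(p); h=cv2.cvtColor(p["pixels"],cv2.COLOR_RGB2HSV).astype(int)
m=(abs(C[...,2]-66)<4)&(C[...,0]>470)&(C[...,0]<640)&(C[...,1]<-190)&(C[...,1]>-450)
P=C[m]; a=P[(P[:,1]>-225)&(P[:,0]>510)]; b=P[(P[:,1]<-400)&(P[:,0]>520)]
for q in (a,b): print(len(q),q.mean(0).round(1) if len(q) else "", np.percentile(q[:,1],[2,98]) if len(q) else "")
g=(h[...,0]>=4)&(h[...,0]<=15)&(h[...,1]>170)&(C[...,2]>40)&(C[...,2]<80); P=C[g]; print("gate",len(P),P.min(0).round(),P.max(0).round())
cv2.imwrite("pics/w10.png",p["pixels"][:,:,::-1])
E
```

```text
[ 553.72266101 -312.73192226  188.71582954] 90.01534336407435 30.325
wrist 8306 c [ 526. -313.  143.] n [-1.     0.002  0.002] elev 0.1 az 179.9 z 110.0 169.0
843 [ 530.3 -212.    65.5] [-215.64497844 -207.83514442]
657 [ 534.1 -413.6   65.8] [-429.74649852 -409.13741594]
gate 4856 [ 403. -286.   40.] [ 496. -210.   72.]
```

View pics/w10.png

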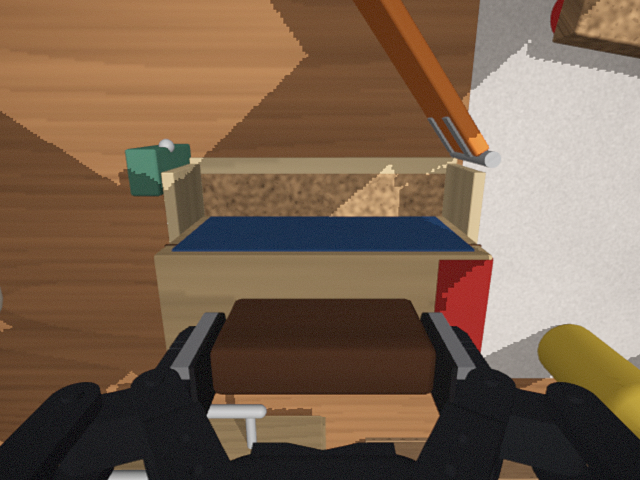

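The wrist view shows the box level over the bay, its blue face at (165–480, 217–250), between the side walls at (185,200) and (460,200). The gate is open, running from (490,150) up to (375,0).

Request:
jog_arm --plan '[-1,0,0,0.045,0,-1,0,0,0.04,0,-1,0,0,0.006,0,-1,0,0,0.002,0,-1,0,0,0,0]'

```text
time_s: 31.0
eef_pos: [555.3, -313.7, 98.9]
tool_rot: [-0.0, 1.0, -0.001, 0.001]
ft_force: [0.4, -0.5, -3.2]
width: 73.1
gripper_force: 51.6
```

Request:
jog_arm --plan '[-1,0,0,0.002,0,-1,0,0,0.002,0,-1,0,0,0,0]'

```text
time_s: 31.38
eef_pos: [554.5, -313.5, 93.4]
tool_rot: [-0.0, 1.0, -0.0, -0.0]
ft_force: [0.6, -0.3, -3.9]
width: 73.5
gripper_force: 51.6
```

Request:
jog_arm --plan '[-1,0,0,0.001,0,-1,0,0,0.001,0,-1,0,0,0,0]'

```text
time_s: 31.75
eef_pos: [554.7, -313.5, 93.0]
tool_rot: [-0.0, 1.0, -0.0, 0.001]
ft_force: [-6.7, 3.9, 21.5]
width: 73.3
gripper_force: 54.8
```

Request:
jog_arm --plan '[0.74,0,0,-0.001,0,0.8,0,0,-0.001,0,1,0,0,0,0,1,0,0,0,0,1,0,0,-0.03,0,1,0,0,-0.06,0,1,0,0,-0.03,0,-1,0,0,0,0,-1,0,0,0,0]'

```text
time_s: 32.88
eef_pos: [554.2, -313.2, 212.5]
tool_rot: [-0.0, 1.0, 0.0, -0.0]
ft_force: [-1.0, -1.0, -0.3]
width: 51.9
gripper_force: 0.0
```

```bash
python3 - <<'E'
from h import *
p=locate((555,-313)); e,y,s=pose(); print(e)
C=cloud(p); h=cv2.cvtColor(p["pixels"],cv2.COLOR_RGB2HSV).astype(int)
def gate(C,h):
    g=(h[...,0]>=4)&(h[...,0]<=15)&(h[...,1]>170)&(abs(C[...,2]-69)<5)&(C[...,1]<-200)&(C[...,0]<510); P=C[g]
    if len(P)>30: 
        f=np.polyfit(P[:,0],P[:,1],1); print("gate top",len(P),"x",P[:,0].min().round(),P[:,0].max().round(),"y",P[:,1].min().round(),P[:,1].max().round(),"fit",f, cv2.minAreaRect(P[:,:2].astype(np.float32)))
gate(C,h)
q=pickle.load(open("side1.pkl","rb")); C=cloud(q); m=(C[...,2]>60)&(C[...,2]<200)&(C[...,0]<330)&(C[...,0]>60)&(C[...,1]<-180)&(C[...,1]>-420); P=C[m]; print("decoy",P.max(0).round(),np.percentile(P[:,0],[50,99]).round(),P[:,1].min().round(),np.percentile(P[:,1],99).round())
E
```

```text
tcp [ 554.  -313.1  212.1] 90.0 32.925 F [-0.8  0.2 -0.1] 44.1
rail 795 ((549.3154296875, -314.15594482421875), (8.439011573791504, 73.6820297241211), 2.0701773166656494) 113.5
top 4841 ((554.7318115234375, -314.19732666015625), (137.62657165527344, 54.703147888183594), 89.83930969238281) 74.6
[ 553.99892771 -313.11094364  212.14752958]
gate top 3036 x 404.0 496.0 y -285.0 -210.0 fit [   0.7381577  -578.20405611] ((447.5242919921875, -246.86691284179688), (115.44728088378906, 10.624004364013672), 36.721370697021484)
decoy [ 295. -241.  164.] [201. 294.] -325.0 -246.0
```

```bash
python3 - <<'E'
from h import *
H=np.array([495,-211])
def pt(g,r,c):
    a=np.radians(-90-g); b=np.radians(-180-g); return H+r*np.array([np.cos(a),np.sin(a)])+c*np.array([np.cos(b),np.sin(b)])
prev=np.array([554,-313.])
for w in [(53.3,110,42),(48,112,20),(42,115,19),(36,120,19),(30,125,18),(24,130,18),(18,135,17),(13,140,17),(9,145,16),(6,150,16),(3,150,16),(0,150,16)]:
    q=pt(*w); d=q-prev; print(w,q.round(),"tx",(-d[0]/1000).round(3),"ty",(d[1]/1000).round(3)); prev=q
E
```

```text
(53.3, 110, 42) [ 382. -243.] tx 0.172 ty 0.07
(48, 112, 20) [ 398. -271.] tx -0.017 ty -0.028
(42, 115, 19) [ 404. -284.] tx -0.006 ty -0.013
(36, 120, 19) [ 409. -297.] tx -0.005 ty -0.013
(30, 125, 18) [ 417. -310.] tx -0.008 ty -0.013
(24, 130, 18) [ 426. -322.] tx -0.009 ty -0.012
(18, 135, 17) [ 437. -334.] tx -0.011 ty -0.012
(13, 140, 17) [ 447. -344.] tx -0.01 ty -0.009
(9, 145, 16) [ 457. -352.] tx -0.01 ty -0.008
(6, 150, 16) [ 463. -359.] tx -0.007 ty -0.007
(3, 150, 16) [ 471. -360.] tx -0.008 ty -0.001
(0, 150, 16) [ 479. -361.] tx -0.008 ty -0.001
```

Request:
jog_arm --plan '[-1,0.05,0.018,0,0,-1,0.05,0.018,0,0,-1,0.05,0.018,0,0,-1,0.022,0.016,0.04,0,-1,0,0,0.06,0,-1,0,0,0.06,0,-1,0,0,0.006,0,-1,0,0,0,0]'

```text
time_s: 33.92
eef_pos: [382.5, -243.5, 48.0]
tool_rot: [-0.0, 1.0, 0.0, -0.0]
ft_force: [-0.1, -0.7, 0.3]
width: 0.0
gripper_force: 0.0
```

Request:
jog_arm --plan '[-1,-0.009,-0.014,0,0,-1,-0.008,-0.014,0,0,-1,-0.006,-0.013,0,0,-1,-0.005,-0.013,0,0,-1,-0.008,-0.013,0,0,-1,-0.009,-0.012,0,0,-1,-0.011,-0.012,0,0,-1,-0.01,-0.009,0,0]'

```text
time_s: 34.92
eef_pos: [449.3, -344.3, 47.3]
tool_rot: [-0.0, 1.0, -0.0, 0.0]
ft_force: [0.3, -0.1, 0.4]
width: -0.1
gripper_force: 0.2
```

Request:
jog_arm --plan '[-1,-0.01,-0.008,0,0,-1,-0.007,-0.007,0,0,-1,0,0,0,0]'

```text
time_s: 35.3
eef_pos: [466.1, -359.0, 47.3]
tool_rot: [-0.0, 1.0, -0.0, 0.0]
ft_force: [0.4, 0.4, 0.4]
width: -0.0
gripper_force: 0.0
```

```bash
python3 - <<'E'
from h import *
e,y,s=pose(); print(e,s["ft_force"],s["time_s"])
for c in ("side","wrist"):
    p=eyes.camera(c); C=cloud(p); h=cv2.cvtColor(p["pixels"],cv2.COLOR_RGB2HSV).astype(int)
    g=(h[...,0]>=4)&(h[...,0]<=15)&(h[...,1]>170)&(abs(C[...,2]-69)<6)&(C[...,1]<-200)&(C[...,1]>-430)&(C[...,0]<520)&(C[...,0]>320); P=C[g]
    if len(P)>20: print(c,len(P),P.min(0).round(),P.max(0).round(),cv2.minAreaRect(P[:,:2].astype(np.float32)))
E
```

```text
[ 466.07321172 -358.95846657   47.31283798] [0.40065083 0.39124239 0.44199344] 35.3
side 66 [ 474. -411.   63.] [ 488. -364.   74.] ((481.7662353515625, -387.4415283203125), (47.640357971191406, 8.034895896911621), 81.366455078125)
wrist 3559 [ 457. -407.   63.] [ 499. -244.   71.] ((482.51947021484375, -325.3358459472656), (162.48599243164062, 26.23870849609375), 76.12075805664062)
```

Request:
jog_arm --plan '[-1,-0.005,0,0,0,-1,-0.004,0,0,0,-1,-0.004,0,0,0,-1,0,0,0,0]'

```text
time_s: 35.9
eef_pos: [478.9, -358.5, 47.4]
tool_rot: [-0.0, 1.0, -0.0, 0.0]
ft_force: [0.2, -0.3, 0.4]
width: -0.5
gripper_force: 0.0
```

Request:
jog_arm --plan '[-1,-0.003,0,0,0,-1,-0.002,0,0,0,-1,0,0,0,0]'

```text
time_s: 36.28
eef_pos: [482.8, -358.4, 47.3]
tool_rot: [-0.0, 1.0, 0.0, -0.001]
ft_force: [-8.1, -2.3, 4.0]
width: 0.0
gripper_force: 3.9
```

```bash
cat > g.py <<'E'
from h import *
e,y,s=pose(); print(e,s["ft_force"],s["time_s"])
p=eyes.camera("wrist"); C=cloud(p); h=cv2.cvtColor(p["pixels"],cv2.COLOR_RGB2HSV).astype(int)
g=(h[...,0]>=4)&(h[...,0]<=15)&(h[...,1]>170)&(abs(C[...,2]-69)<3)&(C[...,1]<-200)&(C[...,1]>-430)&(C[...,0]<520)&(C[...,0]>400); P=C[g]
for k in range(-420,-200,20):
    q=P[(P[:,1]>=k)&(P[:,1]<k+20)]
    if len(q)>10: print(k+10,len(q),np.percentile(q[:,0],[5,50,95]).round(1))
E
python3 g.py
```

```text
[ 482.79094681 -358.39215502   47.33227082] [-8.12357863 -2.2937205   4.00065175] 36.275
-350 62 [498.6 500.  502. ]
-310 125 [492.5 493.2 494.5]
-290 1418 [492.8 495.1 500.7]
-270 1641 [492.9 496.  501.3]
-250 727 [492.8 495.7 501.2]
```

Request:
jog_arm --plan '[-1,-0.001,0,0,0,-1,-0.001,0,0,0,-1,0,0,0,0]'

```text
time_s: 36.7
eef_pos: [483.0, -358.3, 47.3]
tool_rot: [-0.0, 1.0, 0.001, -0.002]
ft_force: [-21.6, -4.6, 9.6]
width: -0.2
gripper_force: 10.8
```

Request:
jog_arm --plan '[-1,0.02,0,0,0,-1,0.02,0,0,0,-1,0,0,-0.06,0,-1,0,0,-0.06,0,-1,0,0,-0.04,0,-1,0,0,0,0]'

```text
time_s: 37.45
eef_pos: [446.8, -359.6, 210.6]
tool_rot: [-0.0, 1.0, -0.002, 0.002]
ft_force: [-0.1, -1.4, -1.2]
width: -0.1
gripper_force: 0.0
```

```bash
python3 g.py; python3 - <<'E'
from h import *
N=["gate_tip","gate_hinge","caddy","pencil_cup","paint_jar","glue_bottle","basket","tape","sand_block"]
p=eyes.camera("side"); find(p,N)
w=eyes.camera("wrist")
cv2.imwrite("pics/f.png",np.hstack([cv2.resize(p["pixels"],(400,300)),cv2.resize(w["pixels"],(400,300))])[:,:,::-1])
E
```

```text
[ 446.82479063 -359.57205418  210.58956517] [-0.08964912 -1.37363833 -1.18721725] 37.45
-410 141 [492.7 496.1 501.3]
-390 328 [492.7 496.5 501.1]
-370 321 [492.8 496.1 500.5]
-350 304 [492.7 496.3 500.6]
-330 321 [492.7 496.3 501.1]
-310 324 [492.7 496.4 501. ]
-290 320 [492.8 496.6 501.2]
-270 324 [492.9 496.5 501.1]
-250 349 [492.9 496.8 502.1]
-230 343 [493.1 496.8 501.8]
-210 85 [493.1 496.6 501. ]
gate_tip [(0.84, [356.0, 454.0], [498.0, -411.0, 68.0], [497.0, -411.0, 70.0])]
gate_hinge []
caddy [(0.88, [169.0, 410.0], [213.0, -321.0, 94.0], [187.0, -281.0, 0.0]), (0.55, [380.0, 404.0], [546.0, -346.0, 88.0], [563.0, -311.0, 0.0]), (0.52, [355.0, 449.0], [497.0, -404.0, 72.0], [505.0, -383.0, 0.0])]
pencil_cup []
paint_jar []
glue_bottle [(0.78, [412.0, 300.0], [667.0, -117.0, 27.0], [677.0, -98.0, 0.0])]
basket []
tape []
sand_block [(0.51, [311.0, 140.0], [446.0, -292.0, 566.0], [525.0, 492.0, 0.0])]
```

View pics/f.png

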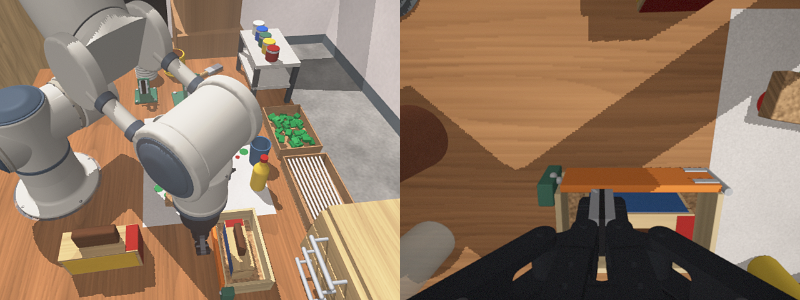

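The final view shows the gate shut in line with the catch post at (550,185) and the box upright inside the bay. Handing in.

```bash
python3 -c "
from cell import r
print(r.job_done())"
```

```text
the job is handed in; nothing more can be done
None
```

I slid both veneered sides along the bar from the red end, set the box down upright in the bay, closed the gate (it measures shut) and handed the job in at about 37.5 s; the yellow side ran about 2° off flat, pressing near its top edge, and no verdict came back.

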